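# Pair the pillar candles with their brass dishes on the shop table

### The job

Dress the shop table: stand each of the four ivory pillar candles upright in the middle of the brass dish of its own shape and size (slim round in the small round dish, wide round in the large round dish, square in square, oblong in oblong), with the sides of the square and oblong candles parallel to the sides of their dishes. Set them down gently rather than dropping them, and leave the amber jar and the wooden tree where they are.

Things in the scene. Friction and masses are not known exactly. Their poses are not given: they have to be found in the camera images.
- slim_candle_mid (a point): Loose pillar candle of ivory wax with a short dark wick, standing upright on the table. The slim round one: 36 mm in diameter, 100 mm tall. The point is its centre, half-way up, z up.
- wide_candle_mid (a point): Loose pillar candle of ivory wax with a short dark wick, standing upright on the table. The wide low round one: 60 mm in diameter, 60 mm tall. The point is its centre, half-way up, z up.
- square_candle_mid (a point): Loose pillar candle of ivory wax with a short dark wick, standing upright on the table. The square one: 50 x 50 mm, 80 mm tall, sides along its x and y. The point is its centre, half-way up, z up.
- oblong_candle_mid (a point): Loose pillar candle of ivory wax with a short dark wick, standing upright on the table. The oblong one: 70 mm long along its x, 32 mm thick along its y, 70 mm tall. The point is its centre, half-way up, z up.
- slim_dish: The small round brass dish, 68 mm in diameter, for the slim round candle. Fixed to the table, floor 4 mm thick, rim 10 mm high over the table with 4 mm walls. Origin at the centre of the underside, z up.
- wide_dish: The large round brass dish, 92 mm in diameter, for the wide round candle. Fixed to the table, floor 4 mm thick, rim 10 mm high over the table with 4 mm walls. Origin at the centre of the underside, z up.
- square_dish: The square brass dish, 82 x 82 mm, sides along its x and y, for the square candle. Fixed to the table, floor 4 mm thick, rim 10 mm high over the table with 4 mm walls. Origin at the centre of the underside, z up.
- oblong_dish: The oblong brass dish, 102 mm long along its x and 64 mm wide along its y, for the oblong candle. Fixed to the table, floor 4 mm thick, rim 10 mm high over the table with 4 mm walls. Origin at the centre of the underside, z up.
- jar_candle_mid (a point): A loose bystander: an amber glass jar with a black lid (a jar candle), 62 mm in diameter, 70 mm tall, to be left alone. The point is its centre, half-way up.
- wooden_tree_mid (a point): A loose bystander: a turned wooden cone-shaped tree ornament, 54 mm in diameter, 91 mm tall, to be left alone. The point is its centre, half-way up.
Things that resemble listed ones, but are neither listed nor needed, are in the scene too. Leave any pink look-alike of the part that bears slim_candle_mid alone.

How it is judged:
At the end, for the whole second after the job is handed in: Each candle stands upright (within 0.1 rad) and at rest on the floor of its own dish, its axis within 12 mm of the dish's centre; the square and oblong candles' sides are within 0.25 rad of parallel to their dishes' sides (horizontal distance between slim_candle_mid and slim_dish below 0.012 m and z of slim_candle_mid in the frame of slim_dish between 0.05 and 0.058 m and angle between each of slim_candle_mid, wide_candle_mid, square_candle_mid, oblong_candle_mid's own z axis and vertical below 0.1 rad and linear speed of each of slim_candle, wide_candle, square_candle, oblong_candle below 0.02 m/s and horizontal distance between wide_candle_mid and wide_dish below 0.012 m and z of wide_candle_mid in the frame of wide_dish between 0.03 and 0.038 m and horizontal distance between square_candle_mid and square_dish below 0.012 m and z of square_candle_mid in the frame of square_dish between 0.04 and 0.048 m and horizontal distance between oblong_candle_mid and oblong_dish below 0.012 m and z of oblong_candle_mid in the frame of oblong_dish between 0.035 and 0.043 m and (angle between the x axis of square_candle_mid and the x axis of square_dish, either way round below 0.25 rad or angle between the x axis of square_candle_mid and the y axis of square_dish, either way round below 0.25 rad) and angle between the x axis of oblong_candle_mid and the x axis of oblong_dish, either way round below 0.25 rad); the robot touches nothing.
It fails at once if a candle is dropped into its dish (comes down on it at over 0.7 m/s) ((horizontal distance between slim_candle_mid and slim_dish below 0.03 m and z of slim_candle_mid in the frame of slim_dish below 0.08 m and linear speed of slim_candle above 0.7 m/s) or (horizontal distance between wide_candle_mid and wide_dish below 0.03 m and z of wide_candle_mid in the frame of wide_dish below 0.06 m and linear speed of wide_candle above 0.7 m/s) or (horizontal distance between square_candle_mid and square_dish below 0.03 m and z of square_candle_mid in the frame of square_dish below 0.07 m and linear speed of square_candle above 0.7 m/s) or (horizontal distance between oblong_candle_mid and oblong_dish below 0.03 m and z of oblong_candle_mid in the frame of oblong_dish below 0.065 m and linear speed of oblong_candle above 0.7 m/s)).
It fails at once if the amber jar is shifted by more than 25 mm or knocked over (distance of jar_candle_mid from where it was at the start of the episode above 0.025 m or angle between jar_candle_mid's own z axis and vertical above 0.5 rad).
It fails at once if the wooden tree is shifted by more than 25 mm or knocked over (distance of wooden_tree_mid from where it was at the start of the episode above 0.025 m or angle between wooden_tree_mid's own z axis and vertical above 0.5 rad).
It also fails if it takes over 106 s, if anything falls off the work surface, if the arm or the gripper's body presses on something with over 40 N, if the wrist force passes 120 N, or if a joint passes its speed limit or range.

### The arm

A 6-joint arm with a two-finger parallel gripper is mounted at the origin on the work surface. World frame = base frame: x ahead of the robot, y to its left, z up, the work surface at z = 0. Lengths are in m, angles in rad, forces in N, time in s.
With the tool pointing down it reaches from about 0.375 to 0.975 m from the base axis. Payload 3.8 kg.
Tool frame: the origin (TCP) lies on the centre line of the jaws, within the pads' length; the fingertips stand arm.tips_ahead ahead of it and the grasp point (between the pads) lies 3 mm ahead of it (arm.tips_ahead is the distance from the TCP to the fingertips, in m); x points along the fingers, z is the direction in which the jaws open and shut, and the axes are right-handed (so a half turn about x gives the same grasp; the last joint's range is limited). The gripper opens to 88 mm and grips with 3 to 60 N. Pads are 18 mm wide; open, the fingers measure 123 mm over their backs; the gripper's body (75 mm by 187 mm) begins 45 mm behind the grasp point.
Start: joints at [1.157, 0.264, 1.604, -0, 1.274, -0.037], TCP at [0.248, 0.628, 0.261] pointing down, gripper open.
Joint ranges: [-2.63, 2.63], [-0.94, 2.18], [0.31, 2.57], [-1.31, 4.45], [0, 2.66], [-2.55, 2.55]. Speed limits (rad/s): [2.57, 2.57, 3.14, 3.14, 3.14, 3.14].

### API

Orientations are given as a unit quaternion [w, x, y, z].
In Python, from rig import arm gives the robot as it stands.
- The arm moves only by the tool play_rows, never from a script. Its argument "deltas" is a list of rows, each an object with "jaw": the opening, from 0 (shut) to 1 (fully open); "dp": the shift along the tool's x, y, z in m, a list of three; "twist": the turn, a rotation vector about the tool's x, y, z in degrees, a list of three. In form: [{"jaw": jaw, "dp": [tx, ty, tz], "twist": [ax, ay, az]}, ...]. A call has 1 to 20 rows; each row shifts and turns the pose as measured when the row begins, along the tool's axes as they then stand; what a row does not reach is not made up. A row lasts 1/10 s, in which the tool goes at most 50 mm and 8.59 degrees, less where a joint would pass 70% of its speed; a pose out of reach is approached as far as the arm can. A call is refused whole if a number of a shift passes 0.05 or a number of a turn 8.59, either way. A call with a gripper value outside its range is refused whole. The fingers move at their own pace and stop on an object; the grip force is fixed at half the most. Time passes only in rows, so rows that do not move let the fingers close. It gives the time, the measured TCP pose, the force and the opening at its end, in the units of the state.
- arm.observe(): the state, without advancing time (a new reading comes with each control period).
- arm.capture(name): name is "side" or "top"; returns the picture (384x512x3 uint8, blue, green, red); there is no depth.
- arm.camera_info(name): a dict with "camera_matrix" (3x3 intrinsics, pixels), "position" and "rotation" of the camera in the world. Camera axes: x right, y down, z forward; pixel columns grow to the right and rows downward; lengths in m; the calibration is good to about 2 mm. A picture is of the moment at which its call begins. camera_info takes no time and is no camera call.
- arm.finish_job(): hands the job in, once; it reports no verdict.
The state is a dict: "time": time; "joint_positions": joint angles; "qvel": joint speeds; "tau": joint torques, N m; "ee_pos": TCP position; "orientation": TCP orientation; "wrist_force": force on the tool from outside, world axes, zero at the start; "torque": the same for the moment, N m; "width": opening from 0.0 (shut) to 1.0 (fully open).
Only numpy, scipy, OpenCV 4.12 (cv2) and the standard library are available. Lean on these libraries where they do the work, as an engineer would, in place of code of your own. Each camera call takes 0.05 s, during which the arm holds its last target.

## Working session

There is one attempt and no reset: what is moved stays moved. The work goes in short steps, Python scripts to look and compute and a tool call to move; the robot and the scene stay as the last step left them, time stands still between calls to the robot, and variables do not carry over. Pictures are saved under pics/ and viewed, and the job is handed in when it is done.

Besides the shell and the picture viewer there is one more tool, called after "Emit:" by a JSON object that holds its "method" and its "body". play_rows: Moves the arm, as the interface text tells. Its arguments: {"type":"object","properties":{"deltas":{"type":"array"}},"required":["deltas"]}

```bash
ls; mkdir -p pics; python3 - <<'E'
from rig import arm
import cv2
print(arm.observe()); print(arm.tips_ahead)
for n in("top","side"):
    im=arm.capture(n); cv2.imwrite(f"pics/{n}0.png",im); print(n,arm.camera_info(n))
E
```

```text
pics
{'time': 0.0, 'joint_positions': array([ 1.15711763e+00,  2.64723170e-01,  1.60533207e+00, -8.88692201e-06,
        1.27367607e+00, -3.69114376e-02]), 'qvel': array([-0.00165703, -0.00149158,  0.00028065,  0.00062875, -0.00131577,
       -0.00178405]), 'tau': array([ 1.00233505e-03, -5.02122223e+01, -3.56877816e+01,  7.29964301e-02,
        2.94777914e-02, -1.72205764e-04]), 'ee_pos': array([0.24809854, 0.62706607, 0.25943078]), 'orientation': array([ 0.58414994, -0.39792322,  0.58542794,  0.39711471]), 'wrist_force': array([-0.32587389, -0.41308417, -0.13322897]), 'torque': array([0.02585232, 0.00683537, 0.02590696]), 'width': 1.0003763004376516}
0.022
top {'camera_matrix': array([[496.3675701 ,   0.        , 253.089052  ],
       [  0.        , 496.3675701 , 184.04835546],
       [  0.        ,   0.        ,   1.        ]]), 'position': array([0.31060231, 0.00568667, 1.58965168]), 'rotation': array([-0.04437956,  0.71440007, -0.69659761,  0.04914022])}
side {'camera_matrix': array([[493.89333312,   0.        , 252.90650091],
       [  0.        , 493.89333312, 189.69201964],
       [  0.        ,   0.        ,   1.        ]]), 'position': array([ 0.47154921, -0.99093226,  1.08633293]), 'rotation': array([-0.36801689,  0.92947432, -0.02383906,  0.0085294 ])}
```

View pics/top0.png

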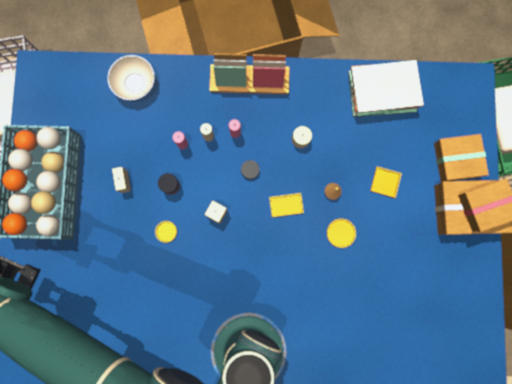

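View pics/side0.png

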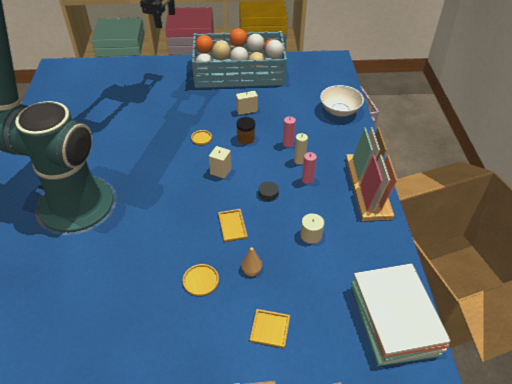

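```bash
cat > h.py <<'E'
import cv2,numpy as np
from scipy.spatial.transform import Rotation as R
from rig import arm
def cam(n):
    c=arm.camera_info(n);q=c['rotation'];return c['camera_matrix'],c['position'],R.from_quat([q[1],q[2],q[3],q[0]]).as_matrix()
def ray(n,uv,z):
    K,p,M=cam(n);d=M@np.linalg.inv(K)@np.array([uv[0],uv[1],1.]);return p+d*(z-p[2])/d[2]
def proj(n,P):
    K,p,M=cam(n);c=K@(M.T@(np.array(P)-p));return c[:2]/c[2]
E
python3 - <<'E'
from h import *
im=cv2.imread('pics/top0.png')
c=im[100:270,90:430]
cv2.imwrite('pics/zoom0.png',cv2.resize(c[:, :170],None,fx=4.5,fy=3.5*4.5/4.5*1,interpolation=cv2.INTER_CUBIC) if 0 else cv2.resize(im[110:250,100:260],None,fx=4.2,fy=4.2,interpolation=cv2.INTER_CUBIC))
cv2.imwrite('pics/zoom1.png',cv2.resize(im[110:260,255:415],None,fx=4,fy=4,interpolation=cv2.INTER_CUBIC))
hsv=cv2.cvtColor(im,cv2.COLOR_BGR2HSV)
for n,(u,v) in dict(slim=(207,129),wide=(302,135),sq=(216,211),obl=(119,178)).items(): print(n,hsv[v,u],hsv[v+3,u+3],hsv[v-3,u])
m=cv2.inRange(hsv,(18,150,120),(35,255,255))
k,l,s,ce=cv2.connectedComponentsWithStats(m)
for i in range(1,k):
    if s[i,4]>150:
        cn=cv2.findContours((l==i).astype('uint8'),cv2.RETR_EXTERNAL,cv2.CHAIN_APPROX_NONE)[0][0]
        r=cv2.minAreaRect(cn); b=cv2.boxPoints(r)
        w=np.array([ray('top',q,.010)[:2] for q in b])
        print('dish',s[i,4],r,ray('top',r[0],.008).round(4),ray('top',ce[i],.008).round(4),[np.linalg.norm(w[j]-w[j-1]).round(3) for j in (1,2)],[np.degrees(np.arctan2(*(w[j]-w[j-1])[::-1])).round(1) for j in (1,2)])
E
```

```text
slim [ 32  18 233] [ 31  29 184] [ 39  14 243]
wide [ 31  33 221] [ 35  20 243] [ 35  18 242]
sq [ 39  14 232] [ 41  12 243] [ 38  12 243]
obl [ 38  22 224] [ 39  14 243] [ 37  14 242]
dish 575 ((461.55255126953125, 144.95547485351562), (15.16859245300293, 38.628326416015625), 83.41805267333984) [ 0.6674 -0.6787  0.008 ] [ 0.6675 -0.6785  0.008 ] [np.float64(0.127), np.float64(0.05)] [np.float64(-81.8), np.float64(-175.6)]
dish 585 ((465.8153991699219, 167.97689819335938), (15.853657722473145, 39.589019775390625), 83.0887680053711) [ 0.5916 -0.6902  0.008 ] [ 0.5912 -0.6898  0.008 ] [np.float64(0.13), np.float64(0.052)] [np.float64(-81.6), np.float64(-175.3)]
dish 600 ((385.3823547363281, 181.97059631347656), (24.496097564697266, 24.496097564697266), 14.03624439239502) [ 0.539  -0.4286  0.008 ] [ 0.5393 -0.4287  0.008 ] [np.float64(0.08), np.float64(0.079)] [np.float64(-14.2), np.float64(-102.8)]
dish 643 ((489.091064453125, 193.0117950439453), (16.4260311126709, 41.39360046386719), 70.82099914550781) [ 0.5118 -0.7628  0.008 ] [ 0.5117 -0.7631  0.008 ] [np.float64(0.137), np.float64(
[... 591 characters left out ...]
  0.008 ] [ 0.4374 -0.7794  0.008 ] [np.float64(0.122), np.float64(0.05)] [np.float64(-70.5), np.float64(-163.8)]
dish 389 ((458.0482177734375, 221.67514038085938), (20.875385284423828, 22.65656089782715), 85.91438293457031) [ 0.417  -0.6597  0.008 ] [ 0.414  -0.6549  0.008 ] [np.float64(0.073), np.float64(0.066)] [np.float64(-84.5), np.float64(-177.8)]
dish 594 ((341.0, 233.0), (26.0, 26.0), 90.0) [ 0.3716 -0.2855  0.008 ] [ 0.3718 -0.2852  0.008 ] [np.float64(0.083), np.float64(0.082)] [np.float64(-88.6), np.float64(179.9)]
dish 313 ((165.5, 231.5), (19.0, 19.0), 90.0) [0.3625 0.2714 0.008 ] [0.3627 0.2706 0.008 ] [np.float64(0.06), np.float64(0.06)] [np.float64(-88.6), np.float64(-177.4)]
```

View pics/zoom0.png

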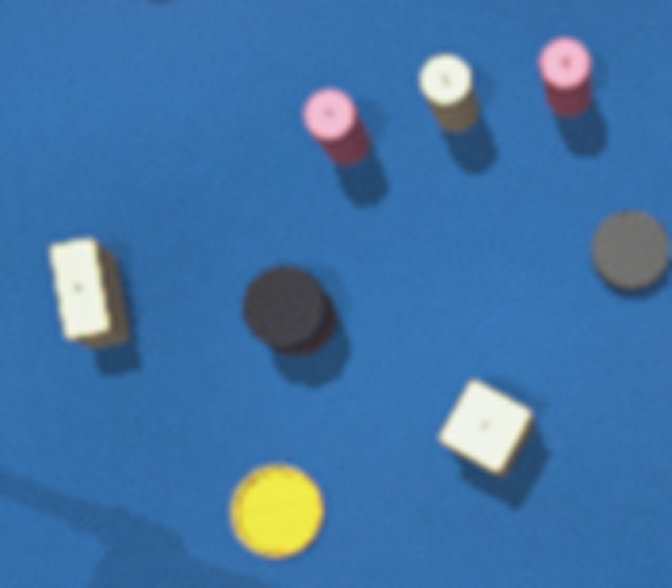

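View pics/zoom1.png

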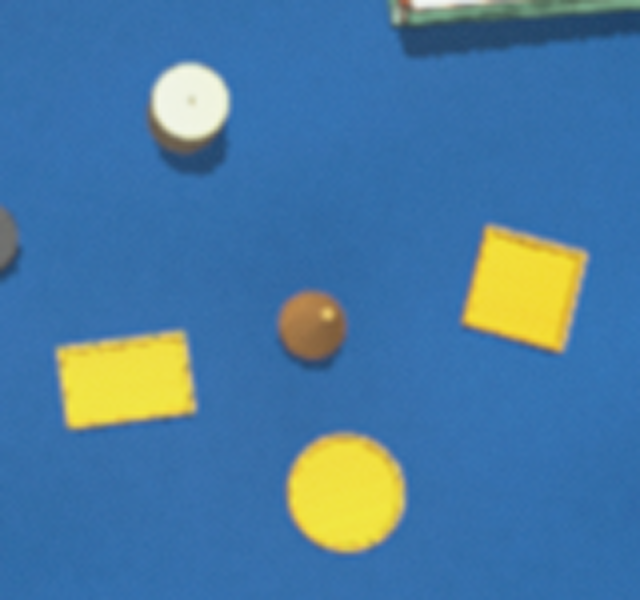

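```bash
python3 - <<'E'
from h import *
H=dict(slim=.1,wide=.06,sq=.08,obl=.07)
seed=dict(slim=(207,130),wide=(302,137),sq=(216,211),obl=(120,179))
im=cv2.imread('pics/top0.png');hsv=cv2.cvtColor(im,cv2.COLOR_BGR2HSV)
for thr in (140,205):
    m=cv2.inRange(hsv,(15,0,thr),(60,110,255)); k,l,s,ce=cv2.connectedComponentsWithStats(cv2.morphologyEx(m,cv2.MORPH_CLOSE,np.ones((3,3))))
    for n,(u,v) in seed.items():
        i=l[v,u]
        if i==0: print(n,'none');continue
        cn=cv2.findContours((l==i).astype('uint8'),cv2.RETR_EXTERNAL,cv2.CHAIN_APPROX_NONE)[0][0]
        r=cv2.minAreaRect(cn);b=cv2.boxPoints(r); w=np.array([ray('top',q,H[n])[:2] for q in b])
        print(thr,n,s[i],ce[i].round(1),np.round(r[0]+r[1],1),'top',ray('top',r[0],H[n])[:2].round(4),ray('top',ce[i],H[n])[:2].round(4),[np.linalg.norm(w[j]-w[j-1]).round(3) for j in (1,2)],[np.degrees(np.arctan2(*(w[j]-w[j-1])[::-1])).round(1) for j in (1,2)])
im=cv2.imread('pics/side0.png');hsv=cv2.cvtColor(im,cv2.COLOR_BGR2HSV)
print('side dishes')
m=cv2.inRange(hsv,(15,150,110),(35,255,255)); k,l,s,ce=cv2.connectedComponentsWithStats(m)
for i in range(1,k):
    if s[i,4]>100:
        print(s[i,:4],ray('side',s[i,:2]+s[i,2:4]/2-.5,.008)[:2].round(4),ray('side',ce[i],.008)[:2].round(4))
cv2.imwrite('pics/zs.png',cv2.resize(im[80:260,180:350],None,fx=3.3,fy=3.3,interpolation=cv2.INTER_CUBIC))
E
```

```text
140 slim [201 124  11  11  99] [205.9 129.1] [206. 129.  10.  10.] top [0.6758 0.1468] [0.6754 0.1472] [np.float64(0.031), np.float64(0.031)] [np.float64(-88.5), np.float64(-177.9)]
140 wide [293 127  19  18 277] [302.  135.5] [302.  135.5  17.   18. ] top [ 0.6727 -0.1525] [ 0.6727 -0.1525] [np.float64(0.057), np.float64(0.055)] [np.float64(-88.5), np.float64(-179.5)]
140 sq [205 201  21  21 273] [215.2 211.4] [215.1 211.3  16.5  16.5] top [0.4251 0.1115] [0.4248 0.1112] [np.float64(0.05), np.float64(0.051)] [np.float64(-24.5), np.float64(-115.1)]
140 obl [113 167  13  24 229] [119.  178.6] [119.  178.6  22.2  10.4] top [0.5194 0.412 ] [0.5193 0.4122] [np.float64(0.032), np.float64(0.07)] [np.float64(-78.8), np.float64(-167.3)]
205 slim [201 124  11  10  88] [205.7 128.6] [206.  128.5   9.   10. ] top [0.6773 0.1469] [0.677  0.1477] [np.float64(0.031), np.float64(0.028)] [np.float64(-88.5), np.float64(-177.9)]
205 wide [294 127  18  17 251] [302.3 135. ] [302.5 135.   16.   17. ] top [ 0.6744 -0.154 ] [ 0.6744 -0.1532] [np.float64(0.054), np.float64(0.052)] [np.float64(-88.5), np.float64(-179.5)]
205 sq [205 201  21  21 253] [215.1 211. ] [215.1 210.9  15.8  15.9] top [0.4262 0.1115] [0.426  0.1117] [np.float64(0.048), np.float64(0.048)] [np.float64(-27.7), np.float64(-118.3)]
205 obl [113 168  13  22 208] [118.6 178.3] [118.6 178.2  21.4   9.8] top [0.5205 0.4133] [0.5203 0.4134] [np.float64(0.03), np.float64(0.067)] [np.float64(-78.3), np.float64(-166.8)]
side dishes
[240   0  47  34] [0.6196 1.0776] [0.6209 1.0854]
[192 131  19  14] [0.3606 0.2673] [0.3611 0.2678]
[219 209  28  33] [ 0.4569 -0.1123] [ 0.4556 -0.113 ]
[183 265  35  31] [ 0.3699 -0.2888] [ 0.3705 -0.2883]
[250 310  39  38] [ 0.5362 -0.4322] [ 0.5377 -0.4316]
```

```bash
cat >> h.py <<'E'
def st():
    o=arm.observe();q=o['orientation'];return o,R.from_quat([q[1],q[2],q[3],q[0]]).as_matrix()
def go(x,y,z,yaw):
    """print twist and (after twist) tool-frame shift to have the GRASP pt at x,y,z, jaw axis at yaw deg (mod 180)"""
    o,M=st();a=np.degrees(np.arctan2(M[1,2],M[0,2]))
    d=(yaw-a+90)%180-90
    c,s=np.cos(np.radians(yaw+0)),np.sin(np.radians(yaw)); 
    if abs(((a+d-yaw)+180)%360-180)>90: c,s=-c,-s
    T=np.array([[0,s,c],[0,-c,s],[-1,0,0]])  # y = z cross x, x down
    dp=T.T@(np.array([x,y,z+.003])-o['ee_pos'])
    print('t',round(o['time'],2),'pos',o['ee_pos'].round(4),'jawyaw',a.round(1),'q',o['joint_positions'].round(2),'F',o['wrist_force'].round(1),'w',round(o['width'],3))
    # tilt correction
    tilt=M.T@np.array([0,0,-1]); 
    print(' twist x (deg)',round(-d,1),'tilt x-axis in tool',tilt.round(3),' dp mm',(dp*1000).round(1))
E
python3 - <<'E'
from h import *
for n,uv,z in [('jar',(167.5,183),.07),('tree',(333,191.5),.0),('treebase',(332,190.5),.02),('pinkL',(178.5,137),.1),('pinkR',(234.5,125),.1),('disc',(250,169.5),.01)]: print(n,ray('top',uv,z).round(3))
go(.52,.4127,.042,103)
E
```

```text
jar [0.509 0.262 0.07 ]
tree [ 0.505 -0.261  0.   ]
treebase [ 0.505 -0.254  0.02 ]
pinkL [0.648 0.23  0.1  ]
pinkR [0.691 0.06  0.1  ]
disc [0.568 0.009 0.01 ]
t 0.1 pos [0.2481 0.6271 0.2595] jawyaw 68.4 q [ 1.16  0.26  1.61  0.    1.27 -0.04] F [0.5 0.8 0.1] w 1.0
 twist x (deg) -34.6 tilt x-axis in tool [ 1.    -0.     0.002]  dp mm [ 214.5  216.7 -270.1]
```

View pics/zs.png

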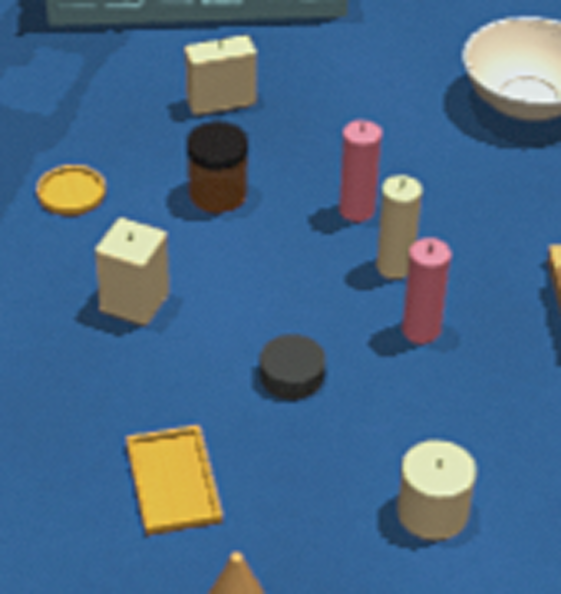

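Emit:
{"method": "play_rows", "body": {"deltas": [{"jaw": 1,"dp": [0,0,0],"twist": [-8.58,0,0]},{"jaw": 1,"dp": [0,0,0],"twist": [-8.58,0,0]},{"jaw": 1,"dp": [0,0,0],"twist": [-8.58,0,0]},{"jaw": 1,"dp": [0,0,0],"twist": [-8.58,0,0]},{"jaw": 1,"dp": [0,0.027,-0.034],"twist": [0,0,0]},{"jaw": 1,"dp": [0,0.027,-0.034],"twist": [0,0,0]},{"jaw": 1,"dp": [0,0.027,-0.034],"twist": [0,0,0]},{"jaw": 1,"dp": [0,0.027,-0.034],"twist": [0,0,0]},{"jaw": 1,"dp": [0,0.027,-0.034],"twist": [0,0,0]},{"jaw": 1,"dp": [0,0.027,-0.034],"twist": [0,0,0]},{"jaw": 1,"dp": [0,0.027,-0.034],"twist": [0,0,0]},{"jaw": 1,"dp": [0,0.027,-0.034],"twist": [0,0,0]},{"jaw": 1,"dp": [0,0,0],"twist": [0,0,0]}]}}

```text
time: 1.4
ee_pos: [0.0938, 0.2973, 0.2504]
orientation: [-0.432, 0.556, -0.445, -0.553]
wrist_force: [0.3, 1.4, -0.5]
width: 1.0
```

```bash
python3 - <<'E'
from h import *
go(.52,.4127,.042,103)
E
```

```text
t 1.4 pos [0.0938 0.2973 0.2504] jawyaw 103.3 q [ 1.18 -0.47  2.29  0.    1.34 -0.62] F [ 0.3  1.4 -0.5] w 1.0
 twist x (deg) 0.3 tilt x-axis in tool [ 1.    -0.012  0.016]  dp mm [205.4 441.3  16.6]
```

```bash
sed -i 's/\[0,s,c\],\[0,-c,s\]/[0,-s,c],[0,c,s]/' h.py; python3 - <<'E'
from h import *
go(.52,.4127,.042,103)
E
```

```text
t 1.4 pos [0.0938 0.2973 0.2504] jawyaw 103.3 q [ 1.18 -0.47  2.29  0.    1.34 -0.62] F [ 0.3  1.4 -0.5] w 1.0
 twist x (deg) 0.3 tilt x-axis in tool [ 1.    -0.012  0.016]  dp mm [ 205.4 -441.3   16.6]
```

Emit:
{"method": "play_rows", "body": {"deltas": [{"jaw": 1,"dp": [0,-0.044,0.002],"twist": [0,-0.9,-0.7]},{"jaw": 1,"dp": [0,-0.044,0.002],"twist": [0,0,0]},{"jaw": 1,"dp": [0,-0.044,0.002],"twist": [0,0,0]},{"jaw": 1,"dp": [0,-0.044,0.002],"twist": [0,0,0]},{"jaw": 1,"dp": [0,-0.044,0.002],"twist": [0,0,0]},{"jaw": 1,"dp": [0,-0.044,0.002],"twist": [0,0,0]},{"jaw": 1,"dp": [0,-0.044,0.002],"twist": [0,0,0]},{"jaw": 1,"dp": [0,-0.044,0.002],"twist": [0,0,0]},{"jaw": 1,"dp": [0,-0.044,0.002],"twist": [0,0,0]},{"jaw": 1,"dp": [0,-0.044,0.002],"twist": [0,0,0]},{"jaw": 1,"dp": [0,0,0],"twist": [0,0,0]}]}}

```text
time: 2.5
ee_pos: [0.5378, 0.4275, 0.2426]
orientation: [0.439, -0.555, 0.435, 0.557]
wrist_force: [-0.8, 0.6, -0.1]
width: 1.001
```

```bash
sed -i "s/    print(' twist x/    print(' level twist',np.degrees(np.cross([1,0,0],tilt)).round(2),end='')\n    print(' twist x/" h.py; python3 - <<'E'
from h import *
go(.52,.4127,.042,103)
E
```

```text
t 2.5 pos [0.5378 0.4275 0.2426] jawyaw 103.6 q [ 0.63  0.29  1.6   0.01  1.24 -1.18] F [-0.8  0.6 -0.1] w 1.001
 level twist [-0.    0.36  0.13] twist x (deg) 0.6 tilt x-axis in tool [ 1.     0.002 -0.006]  dp mm [197.6  20.7 -10.4]
```

Emit:
{"method": "play_rows", "body": {"deltas": [{"jaw": 1,"dp": [0,0.02,-0.01],"twist": [0.6,0.4,0.1]},{"jaw": 1,"dp": [0,0,0],"twist": [0,0,0]},{"jaw": 1,"dp": [0.04,0,0],"twist": [0,0,0]},{"jaw": 1,"dp": [0.04,0,0],"twist": [0,0,0]},{"jaw": 1,"dp": [0,0,0],"twist": [0,0,0]}]}}

```text
time: 3.0
ee_pos: [0.5229, 0.4149, 0.1582]
orientation: [-0.441, 0.553, -0.44, -0.553]
wrist_force: [-0.1, -0.3, -0.5]
width: 1.0
```

```bash
python3 - <<'E'
from h import *
go(.52,.4127,.042,103)
E
```

```text
t 3.0 pos [0.5229 0.4149 0.1582] jawyaw 103.0 q [ 0.63  0.33  1.72  0.    1.09 -1.16] F [-0.1 -0.3 -0.5] w 1.0
 level twist [-0.    0.04  0.06] twist x (deg) -0.0 tilt x-axis in tool [ 1.     0.001 -0.001]  dp mm [113.2   3.3  -1.5]
```

Good. Descend and grasp.

Emit:
{"method": "play_rows", "body": {"deltas": [{"jaw": 1,"dp": [0.025,0.003,-0.001],"twist": [0,0,0]},{"jaw": 1,"dp": [0.025,0,0],"twist": [0,0,0]},{"jaw": 1,"dp": [0.025,0,0],"twist": [0,0,0]},{"jaw": 1,"dp": [0.02,0,0],"twist": [0,0,0]},{"jaw": 1,"dp": [0.012,0,0],"twist": [0,0,0]},{"jaw": 1,"dp": [0,0,0],"twist": [0,0,0]}]}}

```text
time: 3.6
ee_pos: [0.5244, 0.4195, 0.0582]
orientation: [-0.444, 0.555, -0.434, -0.553]
wrist_force: [0.3, -0.4, 0.1]
width: 1.004
```

```bash
python3 - <<'E'
from h import *
go(.52,.4127,.042,103)
cv2.imwrite('pics/a.png',cv2.resize(arm.capture('side')[60:210,170:330],None,fx=3.5,fy=3.5))
E
```

```text
t 3.6 pos [0.5244 0.4195 0.0582] jawyaw 103.2 q [ 0.64  0.43  1.78  0.    0.91 -1.16] F [ 0.3 -0.4  0.1] w 1.004
 level twist [-0.    0.38  0.72] twist x (deg) 0.2 tilt x-axis in tool [ 1.     0.013 -0.007]  dp mm [13.2  5.8 -5.6]
```

View pics/a.png

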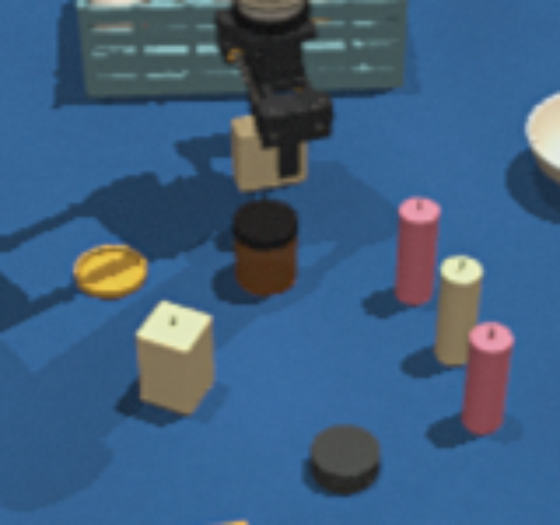

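Emit:
{"method": "play_rows", "body": {"deltas": [{"jaw": 1,"dp": [0.007,0.006,-0.006],"twist": [0.2,0.4,0.7]},{"jaw": 1,"dp": [0,0,0],"twist": [0,0,0]}]}}

```text
time: 3.85
ee_pos: [0.5219, 0.4137, 0.055]
orientation: [-0.442, 0.554, -0.439, -0.553]
wrist_force: [-0.4, -0.5, -1.1]
width: 0.999
```

```bash
python3 - <<'E'
from h import *
go(.52,.4127,.042,103)
print(ray('side',(252.6,110.9),.036), proj('side',(.52,.412,.07)),proj('side',(.52,.412,0)))
cv2.imwrite('pics/b.png',cv2.resize(arm.capture('top')[120:240,70:230],None,fx=4,fy=4))
E
```

```text
t 3.85 pos [0.5219 0.4137 0.055 ] jawyaw 103.0 q [ 0.63  0.43  1.79 -0.    0.92 -1.16] F [-0.4 -0.5 -1.1] w 0.999
 level twist [-0.   0.1  0.3] twist x (deg) -0.0 tilt x-axis in tool [ 1.     0.005 -0.002]  dp mm [10.   2.1 -0.6]
[0.53738914 0.36463573 0.036     ] [246.84866621  94.6545781 ] [247.05837893 110.92369665]
```

View pics/b.png

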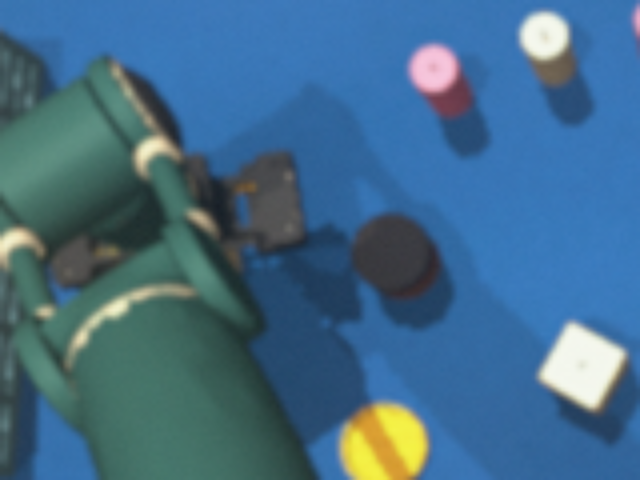

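Emit:
{"method": "play_rows", "body": {"deltas": [{"jaw": 1,"dp": [0.006,0.002,-0.001],"twist": [0,0,0]},{"jaw": 0,"dp": [0,0,0],"twist": [0,0,0]},{"jaw": 0,"dp": [0,0,0],"twist": [0,0,0]},{"jaw": 0,"dp": [0,0,0],"twist": [0,0,0]},{"jaw": 0,"dp": [0,0,0],"twist": [0,0,0]},{"jaw": 0,"dp": [0,0,0],"twist": [0,0,0]},{"jaw": 0,"dp": [0,0,0],"twist": [0,0,0]},{"jaw": 0,"dp": [0,0,0],"twist": [0,0,0]},{"jaw": 0,"dp": [0,0,0],"twist": [0,0,0]}]}}

```text
time: 4.8
ee_pos: [0.5226, 0.4142, 0.0521]
orientation: [-0.445, 0.554, -0.436, -0.552]
wrist_force: [0.1, 0.4, -0.0]
width: 0.363
```

```bash
python3 - <<'E'
from h import *
go(.52,.4127,.042,103)
E
```

```text
t 4.8 pos [0.5226 0.4142 0.0521] jawyaw 102.9 q [ 0.63  0.43  1.79 -0.    0.9  -1.16] F [ 0.1  0.4 -0. ] w 0.363
 level twist [-0.    0.28  0.67] twist x (deg) -0.1 tilt x-axis in tool [ 1.     0.012 -0.005]  dp mm [ 7.1  2.8 -0.8]
```

Emit:
{"method": "play_rows", "body": {"deltas": [{"jaw": 0,"dp": [-0.03,0,0],"twist": [0,0.3,0.6]},{"jaw": 0,"dp": [-0.045,0,0],"twist": [0,0,0]},{"jaw": 0,"dp": [-0.045,0,0],"twist": [0,0,0]},{"jaw": 0,"dp": [-0.04,0,0],"twist": [0,0,0]},{"jaw": 0,"dp": [0,0,0],"twist": [8.5,0,0]},{"jaw": 0,"dp": [0,0,0],"twist": [8.5,0,0]},{"jaw": 0,"dp": [0,0,0],"twist": [8.5,0,0]},{"jaw": 0,"dp": [0,0,0],"twist": [8.5,0,0]},{"jaw": 0,"dp": [0,0,0],"twist": [8.5,0,0]},{"jaw": 0,"dp": [0,0,0],"twist": [8.5,0,0]},{"jaw": 0,"dp": [0,0,0],"twist": [8.5,0,0]},{"jaw": 0,"dp": [0,0,0],"twist": [8.5,0,0]},{"jaw": 0,"dp": [0,0,0],"twist": [8.5,0,0]},{"jaw": 0,"dp": [0,0,0],"twist": [8.5,0,0]},{"jaw": 0,"dp": [0,0,0],"twist": [8.5,0,0]},{"jaw": 0,"dp": [0,0,0],"twist": [0,0,0]}]}}

```text
time: 6.4
ee_pos: [0.5168, 0.4095, 0.209]
orientation: [0.7, -0.054, 0.71, 0.046]
wrist_force: [0.3, -0.8, -2.2]
width: 0.364
```

```bash
sed -i 's/def go(x,y,z,yaw):/def go(x,y,z,yaw,m=180):/; s/d=(yaw-a+90)%180-90/d=(yaw-a+m\/2)%m-m\/2/' h.py; python3 - <<'E'
from h import *
go(.4571,-.1093,.053,8.5)
E
```

```text
t 6.4 pos [0.5168 0.4095 0.209 ] jawyaw 8.1 q [ 0.63  0.28  1.68 -0.    1.2   0.49] F [ 0.3 -0.8 -2.2] w 0.364
 level twist [ 0.   -0.87  0.59] twist x (deg) -0.4 tilt x-axis in tool [1.    0.01  0.015]  dp mm [ 153.  -504.3 -135.7]
```

Emit:
{"method": "play_rows", "body": {"deltas": [{"jaw": 0,"dp": [0,-0.03,-0.008],"twist": [0,-0.9,0.6]},{"jaw": 0,"dp": [0,-0.042,-0.011],"twist": [0,0,0]},{"jaw": 0,"dp": [0,-0.042,-0.011],"twist": [0,0,0]},{"jaw": 0,"dp": [0,-0.042,-0.011],"twist": [0,0,0]},{"jaw": 0,"dp": [0,-0.042,-0.011],"twist": [0,0,0]},{"jaw": 0,"dp": [0,-0.042,-0.011],"twist": [0,0,0]},{"jaw": 0,"dp": [0,-0.042,-0.011],"twist": [0,0,0]},{"jaw": 0,"dp": [0,-0.042,-0.011],"twist": [0,0,0]},{"jaw": 0,"dp": [0,-0.042,-0.011],"twist": [0,0,0]},{"jaw": 0,"dp": [0,-0.042,-0.011],"twist": [0,0,0]},{"jaw": 0,"dp": [0,-0.042,-0.011],"twist": [0,0,0]},{"jaw": 0,"dp": [0,-0.03,-0.009],"twist": [0,0,0]},{"jaw": 0,"dp": [0,0,0],"twist": [0,0,0]}]}}

```text
time: 7.7
ee_pos: [0.4658, -0.1019, 0.2062]
orientation: [0.704, -0.071, 0.703, 0.07]
wrist_force: [0.5, 0.7, -1.3]
width: 0.368
```

```bash
python3 - <<'E'
from h import *
go(.4571,-.1093,.053,8.5,360)
E
```

```text
t 7.7 pos [ 0.4658 -0.1019  0.2062] jawyaw 11.5 q [-0.27 -0.07  2.08 -0.    1.14 -0.47] F [ 0.5  0.7 -1.3] w 0.368
 level twist [-0.    0.02  0.12] twist x (deg) 3.0 tilt x-axis in tool [ 1.     0.002 -0.   ]  dp mm [150.2  -6.1  -9.7]
```

Emit:
{"method": "play_rows", "body": {"deltas": [{"jaw": 0,"dp": [0,-0.009,-0.009],"twist": [3,0,0]},{"jaw": 0,"dp": [0.03,0,0],"twist": [0,0,0]},{"jaw": 0,"dp": [0.035,0,0],"twist": [0,0,0]},{"jaw": 0,"dp": [0.03,0,0],"twist": [0,0,0]},{"jaw": 0,"dp": [0.015,0,0],"twist": [0,0,0]},{"jaw": 0,"dp": [0,0,0],"twist": [0,0,0]}]}}

```text
time: 8.3
ee_pos: [0.4599, -0.1114, 0.0945]
orientation: [0.707, -0.057, 0.703, 0.056]
wrist_force: [-0.3, 0.1, -1.7]
width: 0.357
```

```bash
python3 - <<'E'
from h import *
go(.4571,-.1093,.053,8.5,360)
cv2.imwrite('pics/c.png',cv2.resize(arm.capture('side')[140:290,160:330],None,fx=4,fy=4))
E
```

```text
t 8.3 pos [ 0.4599 -0.1114  0.0945] jawyaw 9.2 q [-0.29  0.05  2.18  0.    0.9  -0.45] F [-0.3  0.1 -1.7] w 0.357
 level twist [-0.    0.29  0.1 ] twist x (deg) 0.7 tilt x-axis in tool [ 1.     0.002 -0.005]  dp mm [38.5  2.5 -2.4]
```

View pics/c.png

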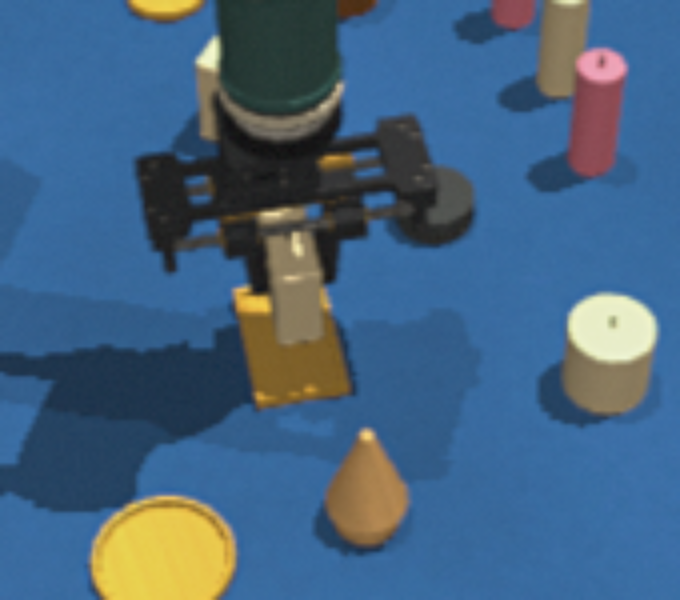

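Emit:
{"method": "play_rows", "body": {"deltas": [{"jaw": 0,"dp": [0.015,0,-0.003],"twist": [0.7,0.3,0.1]},{"jaw": 0,"dp": [0.012,0,0],"twist": [0,0,0]},{"jaw": 0,"dp": [0.004,0,0],"twist": [0,0,0]},{"jaw": 0,"dp": [0,0,0],"twist": [0,0,0]}]}}

```text
time: 8.75
ee_pos: [0.46, -0.1118, 0.065]
orientation: [0.707, -0.054, 0.703, 0.053]
wrist_force: [-0.1, -1.6, -2.6]
width: 0.357
```

```bash
python3 - <<'E'
from h import *
go(.4571,-.1093,.053,8.5,360)
E
```

```text
t 8.75 pos [ 0.46   -0.1118  0.065 ] jawyaw 8.6 q [-0.29  0.1   2.2   0.    0.84 -0.44] F [-0.1 -1.6 -2.6] w 0.357
 level twist [-0.    0.32  0.14] twist x (deg) 0.1 tilt x-axis in tool [ 1.     0.003 -0.006]  dp mm [ 9.   2.9 -2.5]
```

Emit:
{"method": "play_rows", "body": {"deltas": [{"jaw": 0,"dp": [0.004,0,-0.002],"twist": [0,0.3,0.1]},{"jaw": 0,"dp": [0.004,0,-0.001],"twist": [0,0,0]},{"jaw": 0,"dp": [0.002,0,0],"twist": [0,0,0]},{"jaw": 0,"dp": [0,0,0],"twist": [0,0,0]}]}}

```text
time: 9.15
ee_pos: [0.4583, -0.1126, 0.0563]
orientation: [0.706, -0.053, 0.704, 0.053]
wrist_force: [0.3, -0.4, -1.2]
width: 0.359
```

```bash
python3 - <<'E'
from h import *
go(.4571,-.1093,.053,8.5,360)
E
```

```text
t 9.15 pos [ 0.4583 -0.1126  0.0563] jawyaw 8.6 q [-0.29  0.11  2.21 -0.    0.82 -0.44] F [ 0.3 -0.4 -1.2] w 0.359
 level twist [-0.    0.13  0.07] twist x (deg) 0.1 tilt x-axis in tool [ 1.     0.001 -0.002]  dp mm [ 0.3  3.5 -0.7]
```

Nearly touching (target 0.056). Nudge, then release and rise.

Emit:
{"method": "play_rows", "body": {"deltas": [{"jaw": 0,"dp": [0.002,0.001,-0.001],"twist": [0,0,0]},{"jaw": 0,"dp": [0.001,0,0],"twist": [0,0,0]},{"jaw": 0.6,"dp": [0,0,0],"twist": [0,0,0]},{"jaw": 0.6,"dp": [0,0,0],"twist": [0,0,0]},{"jaw": 0.6,"dp": [0,0,0],"twist": [0,0,0]},{"jaw": 0.6,"dp": [0,0,0],"twist": [0,0,0]},{"jaw": 0.6,"dp": [-0.02,0,0],"twist": [0,0,0]},{"jaw": 0.6,"dp": [-0.04,0,0],"twist": [0,0,0]},{"jaw": 0.6,"dp": [-0.045,0,0],"twist": [0,0,0]},{"jaw": 1,"dp": [-0.045,0,0],"twist": [0,0,0]},{"jaw": 1,"dp": [-0.04,0,0],"twist": [0,0,0]},{"jaw": 1,"dp": [0,0,0],"twist": [0,0,0]}]}}

```text
time: 10.35
ee_pos: [0.4565, -0.1118, 0.2509]
orientation: [0.705, -0.053, 0.705, 0.053]
wrist_force: [0.1, -0.1, 0.0]
width: 0.848
```

```bash
python3 - <<'E'
from h import *
for y in (-26,64): go(.4255,.1115,.052,y,180)
cv2.imwrite('pics/d.png',cv2.resize(arm.capture('side')[100:290,160:330],None,fx=3.1,fy=3.1))
E
```

```text
t 10.35 pos [ 0.4565 -0.1118  0.2509] jawyaw 8.6 q [-0.29 -0.13  2.04 -0.    1.23 -0.44] F [ 0.1 -0.1  0. ] w 0.848
 level twist [-0.    0.05  0.05] twist x (deg) 34.6 tilt x-axis in tool [ 1.     0.001 -0.001]  dp mm [ 195.9  187.1 -125.8]
t 10.35 pos [ 0.4565 -0.1118  0.2509] jawyaw 8.6 q [-0.29 -0.13  2.04 -0.    1.23 -0.44] F [ 0.1 -0.1  0. ] w 0.848
 level twist [-0.    0.05  0.05] twist x (deg) -55.4 tilt x-axis in tool [ 1.     0.001 -0.001]  dp mm [195.9 125.8 187.1]
```

View pics/d.png

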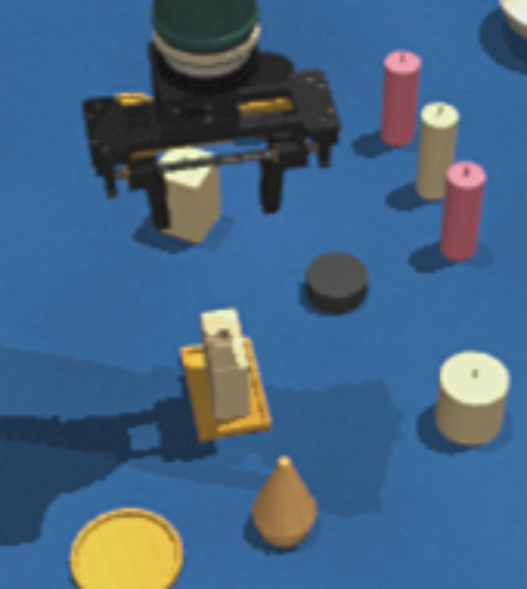

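Emit:
{"method": "play_rows", "body": {"deltas": [{"jaw": 1,"dp": [0,0,0],"twist": [8.55,0,0]},{"jaw": 1,"dp": [0,0,0],"twist": [8.55,0,0]},{"jaw": 1,"dp": [0,0,0],"twist": [8.55,0,0]},{"jaw": 1,"dp": [0,0,0],"twist": [8.55,0,0]},{"jaw": 1,"dp": [0,0.03,-0.02],"twist": [0,0,0]},{"jaw": 1,"dp": [0,0.036,-0.024],"twist": [0,0,0]},{"jaw": 1,"dp": [0,0.036,-0.024],"twist": [0,0,0]},{"jaw": 1,"dp": [0,0.036,-0.024],"twist": [0,0,0]},{"jaw": 1,"dp": [0,0.026,-0.018],"twist": [0,0,0]},{"jaw": 1,"dp": [0,0.016,-0.01],"twist": [0,0,0]},{"jaw": 1,"dp": [0.0,0,0],"twist": [0,0,0]}]}}

```text
time: 11.5
ee_pos: [0.416, 0.1098, 0.228]
orientation: [0.677, 0.161, 0.7, -0.165]
wrist_force: [-0.6, -0.4, -0.3]
width: 0.999
```

```bash
python3 - <<'E'
from h import *
go(.4255,.1115,.052,-26)
E
```

```text
t 11.5 pos [0.416  0.1098 0.228 ] jawyaw -26.6 q [ 0.19 -0.17  2.12  0.01  1.22  0.65] F [-0.6 -0.4 -0.3] w 0.999
 level twist [ 0.   -1.75  0.75] twist x (deg) -0.6 tilt x-axis in tool [0.999 0.013 0.03 ]  dp mm [173.    5.7   7.9]
```

Emit:
{"method": "play_rows", "body": {"deltas": [{"jaw": 1,"dp": [0,0.006,0.008],"twist": [-0.6,-1.7,0.7]},{"jaw": 1,"dp": [0,0,0],"twist": [0,0,0]},{"jaw": 1,"dp": [0.04,0,0],"twist": [0,0,0]},{"jaw": 1,"dp": [0.03,0,0],"twist": [0,0,0]},{"jaw": 1,"dp": [0.015,0,0],"twist": [0,0,0]},{"jaw": 1,"dp": [0,0,0],"twist": [0,0,0]}]}}

```text
time: 12.1
ee_pos: [0.4221, 0.1068, 0.1346]
orientation: [0.686, 0.157, 0.692, -0.162]
wrist_force: [-0.2, -0.1, 0.5]
width: 1.001
```

```bash
python3 - <<'E'
from h import *
go(.4255,.1115,.052,-26)
E
```

```text
t 12.1 pos [0.4221 0.1068 0.1346] jawyaw -26.1 q [ 0.19 -0.07  2.22 -0.    1.01  0.65] F [-0.2 -0.1  0.5] w 1.001
 level twist [ 0.   -0.44  0.51] twist x (deg) -0.1 tilt x-axis in tool [1.    0.009 0.008]  dp mm [79.6  5.7  1. ]
```

Emit:
{"method": "play_rows", "body": {"deltas": [{"jaw": 1,"dp": [0,0.006,0.001],"twist": [0,-0.4,0.5]},{"jaw": 1,"dp": [0.025,0,0],"twist": [0,0,0]},{"jaw": 1,"dp": [0.025,0,0],"twist": [0,0,0]},{"jaw": 1,"dp": [0.015,0,0],"twist": [0,0,0]},{"jaw": 1,"dp": [0.01,0,0],"twist": [0,0,0]},{"jaw": 1,"dp": [0,0,0],"twist": [0,0,0]}]}}

```text
time: 12.7
ee_pos: [0.4319, 0.1113, 0.0626]
orientation: [0.692, 0.163, 0.685, -0.159]
wrist_force: [-0.0, -0.4, 0.3]
width: 1.0
```

```bash
python3 - <<'E'
from h import *
go(.4255,.1115,.052,-26)
E
```

```text
t 12.7 pos [0.4319 0.1113 0.0626] jawyaw -26.3 q [0.2  0.05 2.26 0.   0.82 0.65] F [-0.  -0.4  0.3] w 1.0
 level twist [ 0.    0.44 -0.4 ] twist x (deg) -0.3 tilt x-axis in tool [ 1.    -0.007 -0.008]  dp mm [ 7.6 -2.7 -5.8]
```

Emit:
{"method": "play_rows", "body": {"deltas": [{"jaw": 1,"dp": [0.003,-0.003,-0.006],"twist": [0,0.4,-0.4]},{"jaw": 1,"dp": [0,0,0],"twist": [0,0,0]},{"jaw": 0,"dp": [0,0,0],"twist": [0,0,0]},{"jaw": 0,"dp": [0,0,0],"twist": [0,0,0]},{"jaw": 0,"dp": [0,0,0],"twist": [0,0,0]},{"jaw": 0,"dp": [0,0,0],"twist": [0,0,0]},{"jaw": 0,"dp": [0,0,0],"twist": [0,0,0]},{"jaw": 0,"dp": [0,0,0],"twist": [0,0,0]},{"jaw": 0,"dp": [0,0,0],"twist": [0,0,0]}]}}

```text
time: 13.6
ee_pos: [0.4279, 0.1121, 0.0635]
orientation: [0.691, 0.162, 0.686, -0.16]
wrist_force: [-0.9, 0.5, 1.1]
width: 0.566
```

```bash
python3 - <<'E'
from h import *
go(.4255,.1115,.052,-26)
E
```

```text
t 13.6 pos [0.4279 0.1121 0.0635] jawyaw -26.3 q [ 0.2   0.04  2.27 -0.    0.83  0.66] F [-0.9  0.5  1.1] w 0.566
 level twist [ 0.    0.33 -0.24] twist x (deg) -0.3 tilt x-axis in tool [ 1.    -0.004 -0.006]  dp mm [ 8.5 -1.6 -1.9]
```

Emit:
{"method": "play_rows", "body": {"deltas": [{"jaw": 0,"dp": [-0.03,0,0],"twist": [0,0.3,-0.2]},{"jaw": 0,"dp": [-0.045,0,0],"twist": [0,0,0]},{"jaw": 0,"dp": [-0.045,0,0],"twist": [0,0,0]},{"jaw": 0,"dp": [-0.04,0,0],"twist": [0,0,0]},{"jaw": 0,"dp": [0,0,0],"twist": [-6.2,0,0]},{"jaw": 0,"dp": [0,0,0],"twist": [-6.2,0,0]},{"jaw": 0,"dp": [0,0,0],"twist": [0,0,0]}]}}

```text
time: 14.3
ee_pos: [0.4249, 0.1112, 0.2269]
orientation: [0.7, 0.083, 0.704, -0.084]
wrist_force: [-0.2, -0.6, -1.5]
width: 0.568
```

```bash
python3 - <<'E'
from h import *
go(.539,-.4287,.0645,-13.5)
E
```

```text
t 14.3 pos [0.4249 0.1112 0.2269] jawyaw -13.5 q [ 0.2  -0.17  2.12 -0.    1.2   0.44] F [-0.2 -0.6 -1.5] w 0.568
 level twist [ 0.   -0.35  0.16] twist x (deg) -0.0 tilt x-axis in tool [1.    0.003 0.006]  dp mm [ 159.4 -498.4  237. ]
```

Emit:
{"method": "play_rows", "body": {"deltas": [{"jaw": 0,"dp": [0,-0.02,0.01],"twist": [0,-0.3,0.2]},{"jaw": 0,"dp": [0,-0.038,0.018],"twist": [0,0,0]},{"jaw": 0,"dp": [0,-0.038,0.018],"twist": [0,0,0]},{"jaw": 0,"dp": [0,-0.038,0.018],"twist": [0,0,0]},{"jaw": 0,"dp": [0,-0.038,0.018],"twist": [0,0,0]},{"jaw": 0,"dp": [0,-0.038,0.018],"twist": [0,0,0]},{"jaw": 0,"dp": [0,-0.038,0.018],"twist": [0,0,0]},{"jaw": 0,"dp": [0,-0.038,0.018],"twist": [0,0,0]},{"jaw": 0,"dp": [0,-0.038,0.018],"twist": [0,0,0]},{"jaw": 0,"dp": [0,-0.038,0.018],"twist": [0,0,0]},{"jaw": 0,"dp": [0,-0.038,0.018],"twist": [0,0,0]},{"jaw": 0,"dp": [0,-0.038,0.018],"twist": [0,0,0]},{"jaw": 0,"dp": [0,-0.038,0.018],"twist": [0,0,0]},{"jaw": 0,"dp": [0,-0.02,0.01],"twist": [0,0,0]},{"jaw": 0,"dp": [0,0,0],"twist": [0,0,0]}]}}

```text
time: 15.8
ee_pos: [0.5244, -0.4467, 0.2048]
orientation: [0.692, 0.101, 0.709, -0.094]
wrist_force: [-0.4, 0.4, -1.9]
width: 0.561
```

```bash
python3 - <<'E'
from h import *
go(.539,-.4287,.0645,-13.5)
E
```

```text
t 15.8 pos [ 0.5244 -0.4467  0.2048] jawyaw -15.8 q [-0.74  0.34  1.61 -0.    1.22 -0.46] F [-0.4  0.4 -1.9] w 0.561
 level twist [ 0.   -1.44 -0.42] twist x (deg) -2.3 tilt x-axis in tool [ 1.    -0.007  0.025]  dp mm [137.3  20.9  10. ]
```

Now correct, and lower part-way.

Emit:
{"method": "play_rows", "body": {"deltas": [{"jaw": 0,"dp": [0,0.022,0.01],"twist": [-2.3,-1.4,-0.4]},{"jaw": 0,"dp": [0,0,0],"twist": [0,0,0]},{"jaw": 0,"dp": [0.03,0,0],"twist": [0,0,0]},{"jaw": 0,"dp": [0.035,0,0],"twist": [0,0,0]},{"jaw": 0,"dp": [0.02,0,0],"twist": [0,0,0]},{"jaw": 0,"dp": [0.01,0,0],"twist": [0,0,0]},{"jaw": 0,"dp": [0,0,0],"twist": [0,0,0]}]}}

```text
time: 16.5
ee_pos: [0.5364, -0.4216, 0.102]
orientation: [0.698, 0.089, 0.705, -0.084]
wrist_force: [-0.1, -1.1, -1.6]
width: 0.563
```

```bash
python3 - <<'E'
from h import *
go(.539,-.4287,.0645,-13.5)
cv2.imwrite('pics/e.png',cv2.resize(arm.capture('side')[190:384,150:370],None,fx=3,fy=3))
E
```

```text
t 16.5 pos [ 0.5364 -0.4216  0.102 ] jawyaw -14.1 q [-0.7   0.41  1.71  0.    1.03 -0.46] F [-0.1 -1.1 -1.6] w 0.563
 level twist [ 0.   -0.6  -0.33] twist x (deg) -0.6 tilt x-axis in tool [ 1.    -0.006  0.011]  dp mm [34.5 -6.3  4.2]
```

View pics/e.png

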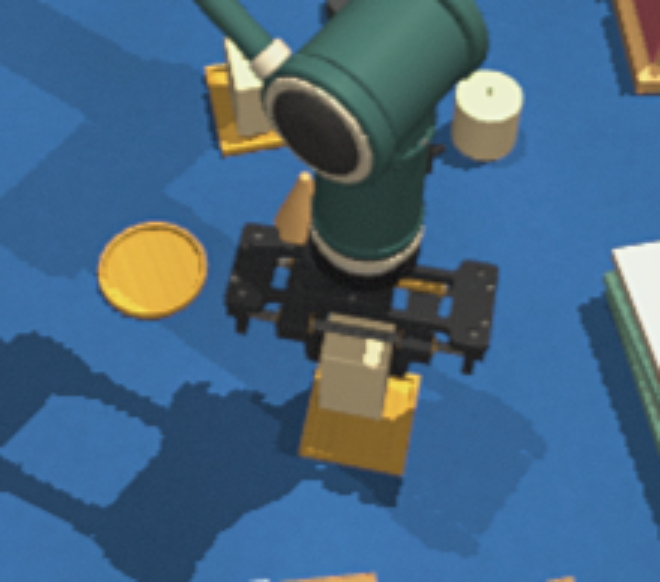

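Emit:
{"method": "play_rows", "body": {"deltas": [{"jaw": 0,"dp": [0.01,-0.005,0.004],"twist": [-0.6,-0.6,-0.3]},{"jaw": 0,"dp": [0.01,0,0],"twist": [0,0,0]},{"jaw": 0,"dp": [0.006,0,0],"twist": [0,0,0]},{"jaw": 0,"dp": [0,0,0],"twist": [0,0,0]}]}}

```text
time: 16.95
ee_pos: [0.5418, -0.4299, 0.0793]
orientation: [0.705, 0.081, 0.7, -0.084]
wrist_force: [-1.4, 0.2, -1.7]
width: 0.564
```

```bash
python3 - <<'E'
from h import *
go(.539,-.4287,.0645,-13.5)
E
```

```text
t 16.95 pos [ 0.5418 -0.4299  0.0793] jawyaw -13.5 q [-0.71  0.44  1.72  0.    0.97 -0.47] F [-1.4  0.2 -1.7] w 0.564
 level twist [-0.    0.46  0.2 ] twist x (deg) 0.0 tilt x-axis in tool [ 1.     0.004 -0.008]  dp mm [11.8  0.5 -3. ]
```

Emit:
{"method": "play_rows", "body": {"deltas": [{"jaw": 0,"dp": [0.004,0.002,-0.003],"twist": [0,0.5,0.2]},{"jaw": 0,"dp": [0.004,0,0],"twist": [0,0,0]},{"jaw": 0,"dp": [0.003,0,0],"twist": [0,0,0]},{"jaw": 0,"dp": [0,0,0],"twist": [0,0,0]}]}}

```text
time: 17.35
ee_pos: [0.5396, -0.4276, 0.0683]
orientation: [0.702, 0.083, 0.702, -0.083]
wrist_force: [-0.5, -0.9, -1.2]
width: 0.564
```

```bash
python3 - <<'E'
from h import *
go(.539,-.4287,.0645,-13.5)
E
```

```text
t 17.35 pos [ 0.5396 -0.4276  0.0683] jawyaw -13.5 q [-0.71  0.45  1.73 -0.    0.96 -0.47] F [-0.5 -0.9 -1.2] w 0.564
 level twist [ 0.   -0.01  0.02] twist x (deg) 0.0 tilt x-axis in tool [1. 0. 0.]  dp mm [ 0.8 -1.2 -0.4]
```

Spot on. Release and rise; then to the wide candle.

Emit:
{"method": "play_rows", "body": {"deltas": [{"jaw": 0,"dp": [0.002,0,0],"twist": [0,0,0]},{"jaw": 0,"dp": [0.001,0,0],"twist": [0,0,0]},{"jaw": 0.9,"dp": [0,0,0],"twist": [0,0,0]},{"jaw": 0.9,"dp": [0,0,0],"twist": [0,0,0]},{"jaw": 0.9,"dp": [0,0,0],"twist": [0,0,0]},{"jaw": 0.9,"dp": [0,0,0],"twist": [0,0,0]},{"jaw": 0.9,"dp": [-0.02,0,0],"twist": [0,0,0]},{"jaw": 0.9,"dp": [-0.04,0,0],"twist": [0,0,0]},{"jaw": 0.9,"dp": [-0.045,0,0],"twist": [0,0,0]},{"jaw": 1,"dp": [-0.045,0,0],"twist": [0,0,0]},{"jaw": 1,"dp": [-0.03,0,0],"twist": [0,0,0]},{"jaw": 1,"dp": [0,0,0],"twist": [0,0,0]}]}}

```text
time: 18.55
ee_pos: [0.5397, -0.4276, 0.252]
orientation: [0.702, 0.083, 0.703, -0.083]
wrist_force: [0.3, -0.6, 0.2]
width: 0.999
```

```bash
python3 - <<'E'
from h import *
for y in (-13.5,0,90):go(.6737,-.153,.034,y)
E
```

```text
t 18.55 pos [ 0.5397 -0.4276  0.252 ] jawyaw -13.5 q [-0.71  0.3   1.58 -0.    1.27 -0.47] F [ 0.3 -0.6  0.2] w 0.999
 level twist [ 0.   -0.08  0.  ] twist x (deg) 0.0 tilt x-axis in tool [1.    0.    0.001]  dp mm [215.  298.3  66.2]
t 18.55 pos [ 0.5397 -0.4276  0.252 ] jawyaw -13.5 q [-0.71  0.3   1.58 -0.    1.27 -0.47] F [ 0.3 -0.6  0.2] w 0.999
 level twist [ 0.   -0.08  0.  ] twist x (deg) -13.5 tilt x-axis in tool [1.    0.    0.001]  dp mm [215.  274.6 134. ]
t 18.55 pos [ 0.5397 -0.4276  0.252 ] jawyaw -13.5 q [-0.71  0.3   1.58 -0.    1.27 -0.47] F [ 0.3 -0.6  0.2] w 0.999
 level twist [ 0.   -0.08  0.  ] twist x (deg) 76.5 tilt x-axis in tool [1.    0.    0.001]  dp mm [ 215.   134.  -274.6]
```

Emit:
{"method": "play_rows", "body": {"deltas": [{"jaw": 1,"dp": [0,0,0],"twist": [8.5,0,0]},{"jaw": 1,"dp": [0,0,0],"twist": [8.5,0,0]},{"jaw": 1,"dp": [0,0,0],"twist": [8.5,0,0]},{"jaw": 1,"dp": [0,0,0],"twist": [8.5,0,0]},{"jaw": 1,"dp": [0,0,0],"twist": [8.5,0,0]},{"jaw": 1,"dp": [0,0,0],"twist": [8.5,0,0]},{"jaw": 1,"dp": [0,0,0],"twist": [8.5,0,0]},{"jaw": 1,"dp": [0,0,0],"twist": [8.5,0,0]},{"jaw": 1,"dp": [0,0,0],"twist": [8.5,0,0]},{"jaw": 1,"dp": [0,0.01,-0.02],"twist": [0,0,0]},{"jaw": 1,"dp": [0,0.019,-0.038],"twist": [0,0,0]},{"jaw": 1,"dp": [0,0.019,-0.038],"twist": [0,0,0]},{"jaw": 1,"dp": [0,0.019,-0.038],"twist": [0,0,0]},{"jaw": 1,"dp": [0,0.019,-0.038],"twist": [0,0,0]},{"jaw": 1,"dp": [0,0.019,-0.038],"twist": [0,0,0]},{"jaw": 1,"dp": [0,0.019,-0.038],"twist": [0,0,0]},{"jaw": 1,"dp": [0,0.01,-0.02],"twist": [0,0,0]},{"jaw": 1,"dp": [0,0,0],"twist": [0,0,0]}]}}

```text
time: 20.35
ee_pos: [0.6746, -0.149, 0.2186]
orientation: [-0.48, -0.503, -0.505, 0.51]
wrist_force: [-0.3, -0.3, -0.2]
width: 1.003
```

```bash
python3 - <<'E'
from h import *
go(.6737,-.153,.034,-90)
E
```

```text
t 20.35 pos [ 0.6746 -0.149   0.2186] jawyaw -91.6 q [-0.26  0.34  1.58  0.01  1.25  1.34] F [-0.3 -0.3 -0.2] w 1.003
 level twist [ 0.   -0.99  1.86] twist x (deg) -1.6 tilt x-axis in tool [0.999 0.032 0.017]  dp mm [181.6  -0.9   4. ]
```

Emit:
{"method": "play_rows", "body": {"deltas": [{"jaw": 1,"dp": [0,0,0.004],"twist": [-1.6,-1.0,1.9]},{"jaw": 1,"dp": [0,0,0],"twist": [0,0,0]},{"jaw": 1,"dp": [0.035,0,0],"twist": [0,0,0]},{"jaw": 1,"dp": [0.035,0,0],"twist": [0,0,0]},{"jaw": 1,"dp": [0.02,0,0],"twist": [0,0,0]},{"jaw": 1,"dp": [0.01,0,0],"twist": [0,0,0]},{"jaw": 1,"dp": [0,0,0],"twist": [0,0,0]}]}}

```text
time: 21.05
ee_pos: [0.6699, -0.1579, 0.1101]
orientation: [-0.497, -0.5, -0.501, 0.503]
wrist_force: [-0.4, 1.1, -0.4]
width: 1.001
```

```bash
python3 - <<'E'
from h import *
go(.6737,-.153,.034,-90)
E
```

```text
t 21.05 pos [ 0.6699 -0.1579  0.1101] jawyaw -90.3 q [-0.27  0.41  1.7  -0.    1.04  1.31] F [-0.4  1.1 -0.4] w 1.001
 level twist [ 0.   -0.01  0.41] twist x (deg) -0.3 tilt x-axis in tool [1.    0.007 0.   ]  dp mm [73.1  3.8 -4.9]
```

Emit:
{"method": "play_rows", "body": {"deltas": [{"jaw": 1,"dp": [0,0.004,-0.005],"twist": [-0.3,0,0.4]},{"jaw": 1,"dp": [0,0,0],"twist": [0,0,0]},{"jaw": 1,"dp": [0.02,0,0],"twist": [0,0,0]},{"jaw": 1,"dp": [0.02,0,0],"twist": [0,0,0]},{"jaw": 1,"dp": [0.015,0,0],"twist": [0,0,0]},{"jaw": 1,"dp": [0.008,0,0],"twist": [0,0,0]},{"jaw": 1,"dp": [0,0,0],"twist": [0,0,0]}]}}

```text
time: 21.75
ee_pos: [0.6813, -0.1551, 0.0548]
orientation: [0.505, 0.503, 0.495, -0.497]
wrist_force: [-0.9, -0.6, -0.2]
width: 1.001
```

```bash
python3 - <<'E'
from h import *
go(.6737,-.153,.034,-90)
E
```

```text
t 21.75 pos [ 0.6813 -0.1551  0.0548] jawyaw -90.0 q [-0.26  0.48  1.72  0.    0.93  1.31] F [-0.9 -0.6 -0.2] w 1.001
 level twist [ 0.    0.22 -0.88] twist x (deg) -0.0 tilt x-axis in tool [ 1.    -0.015 -0.004]  dp mm [17.8 -7.6 -2.1]
```

Emit:
{"method": "play_rows", "body": {"deltas": [{"jaw": 1,"dp": [0.009,-0.007,-0.002],"twist": [0,0.2,-0.9]},{"jaw": 1,"dp": [0.005,0,0],"twist": [0,0,0]},{"jaw": 1,"dp": [0,0,0],"twist": [0,0,0]}]}}

```text
time: 22.05
ee_pos: [0.6752, -0.1532, 0.0417]
orientation: [0.5, 0.5, 0.499, -0.5]
wrist_force: [0.4, -0.0, -0.1]
width: 1.001
```

```bash
python3 - <<'E'
from h import *
go(.6737,-.153,.034,-90)
E
```

```text
t 22.05 pos [ 0.6752 -0.1532  0.0417] jawyaw -90.0 q [-0.26  0.49  1.73 -0.    0.92  1.31] F [ 0.4 -0.  -0.1] w 1.001
 level twist [ 0.    0.04 -0.07] twist x (deg) -0.0 tilt x-axis in tool [ 1.    -0.001 -0.001]  dp mm [ 4.7 -1.5 -0.2]
```

Emit:
{"method": "play_rows", "body": {"deltas": [{"jaw": 1,"dp": [0.002,-0.001,0],"twist": [0,0,0]},{"jaw": 0,"dp": [0,0,0],"twist": [0,0,0]},{"jaw": 0,"dp": [0,0,0],"twist": [0,0,0]},{"jaw": 0,"dp": [0,0,0],"twist": [0,0,0]},{"jaw": 0,"dp": [0,0,0],"twist": [0,0,0]},{"jaw": 0,"dp": [0,0,0],"twist": [0,0,0]},{"jaw": 0,"dp": [0,0,0],"twist": [0,0,0]},{"jaw": 0,"dp": [0,0,0],"twist": [0,0,0]}]}}

```text
time: 22.85
ee_pos: [0.6749, -0.1534, 0.0407]
orientation: [0.501, 0.501, 0.499, -0.5]
wrist_force: [-0.7, -0.3, -0.8]
width: 0.675
```

```bash
python3 - <<'E'
from h import *
go(.6737,-.153,.034,-90)
E
```

```text
t 22.85 pos [ 0.6749 -0.1534  0.0407] jawyaw -90.0 q [-0.26  0.49  1.73 -0.    0.92  1.31] F [-0.7 -0.3 -0.8] w 0.675
 level twist [ 0.    0.07 -0.17] twist x (deg) -0.0 tilt x-axis in tool [ 1.    -0.003 -0.001]  dp mm [ 3.7 -1.2 -0.4]
```

Emit:
{"method": "play_rows", "body": {"deltas": [{"jaw": 0,"dp": [-0.03,0,0],"twist": [0,0,0]},{"jaw": 0,"dp": [-0.045,0,0],"twist": [0,0,0]},{"jaw": 0,"dp": [-0.045,0,0],"twist": [0,0,0]},{"jaw": 0,"dp": [-0.045,0,0],"twist": [0,0,0]},{"jaw": 0,"dp": [-0.025,0,0],"twist": [0,0,0]},{"jaw": 0,"dp": [0,0,0],"twist": [0,0,0]}]}}

```text
time: 23.45
ee_pos: [0.6714, -0.1525, 0.232]
orientation: [0.498, 0.499, 0.502, -0.502]
wrist_force: [0.5, 0.3, -0.6]
width: 0.675
```

```bash
python3 - <<'E'
from h import *
go(.3717,-.2853,.0417,-90)
E
```

```text
t 23.45 pos [ 0.6714 -0.1525  0.232 ] jawyaw -90.0 q [-0.26  0.31  1.6  -0.    1.24  1.31] F [ 0.5  0.3 -0.6] w 0.675
 level twist [ 0.   -0.09  0.43] twist x (deg) -0.0 tilt x-axis in tool [1.    0.008 0.002]  dp mm [ 187.3 -299.7  132.8]
```

Emit:
{"method": "play_rows", "body": {"deltas": [{"jaw": 0,"dp": [0,-0.018,0.008],"twist": [0,0,0]},{"jaw": 0,"dp": [0,-0.034,0.015],"twist": [0,0,0]},{"jaw": 0,"dp": [0,-0.034,0.015],"twist": [0,0,0]},{"jaw": 0,"dp": [0,-0.034,0.015],"twist": [0,0,0]},{"jaw": 0,"dp": [0,-0.034,0.015],"twist": [0,0,0]},{"jaw": 0,"dp": [0,-0.034,0.015],"twist": [0,0,0]},{"jaw": 0,"dp": [0,-0.034,0.015],"twist": [0,0,0]},{"jaw": 0,"dp": [0,-0.034,0.015],"twist": [0,0,0]},{"jaw": 0,"dp": [0,-0.025,0.012],"twist": [0,0,0]},{"jaw": 0,"dp": [0,-0.015,0.007],"twist": [0,0,0]},{"jaw": 0,"dp": [0,0,0],"twist": [0,0,0]}]}}

```text
time: 24.55
ee_pos: [0.3558, -0.2819, 0.2114]
orientation: [0.489, 0.496, 0.512, -0.503]
wrist_force: [1.7, -0.1, -1.3]
width: 0.676
```

```bash
python3 - <<'E'
from h import *
go(.3717,-.2853,.0417,-90)
E
```

```text
t 24.55 pos [ 0.3558 -0.2819  0.2114] jawyaw -89.9 q [-0.72 -0.1   2.09 -0.01  1.19  0.85] F [ 1.7 -0.1 -1.3] w 0.676
 level twist [ 0.   -0.93  1.79] twist x (deg) 0.1 tilt x-axis in tool [0.999 0.031 0.016]  dp mm [166.7  15.9   3.4]
```

Emit:
{"method": "play_rows", "body": {"deltas": [{"jaw": 0,"dp": [0,0.016,0.003],"twist": [0,-0.9,1.8]},{"jaw": 0,"dp": [0,0,0],"twist": [0,0,0]},{"jaw": 0,"dp": [0.035,0,0],"twist": [0,0,0]},{"jaw": 0,"dp": [0.035,0,0],"twist": [0,0,0]},{"jaw": 0,"dp": [0.025,0,0],"twist": [0,0,0]},{"jaw": 0,"dp": [0.01,0,0],"twist": [0,0,0]},{"jaw": 0,"dp": [0,0,0],"twist": [0,0,0]}]}}

```text
time: 25.25
ee_pos: [0.3717, -0.2808, 0.0975]
orientation: [0.498, 0.499, 0.504, -0.499]
wrist_force: [-0.2, 0.4, -2.1]
width: 0.675
```

```bash
python3 - <<'E'
from h import *
go(.3717,-.2853,.0417,-90)
E
```

```text
t 25.25 pos [ 0.3717 -0.2808  0.0975] jawyaw -89.7 q [-0.7   0.04  2.19  0.    0.92  0.86] F [-0.2  0.4 -2.1] w 0.675
 level twist [ 0.   -0.38  0.33] twist x (deg) 0.3 tilt x-axis in tool [1.    0.006 0.007]  dp mm [52.8 -0.   4.5]
```

Emit:
{"method": "play_rows", "body": {"deltas": [{"jaw": 0,"dp": [0.01,0.001,0.004],"twist": [0.3,-0.4,0.3]},{"jaw": 0,"dp": [0.015,0,0],"twist": [0,0,0]},{"jaw": 0,"dp": [0.01,0,0],"twist": [0,0,0]},{"jaw": 0,"dp": [0.005,0,0],"twist": [0,0,0]},{"jaw": 0,"dp": [0,0,0],"twist": [0,0,0]}]}}

```text
time: 25.75
ee_pos: [0.3763, -0.2876, 0.059]
orientation: [0.503, 0.5, 0.497, -0.5]
wrist_force: [0.6, 0.7, -1.5]
width: 0.673
```

```bash
python3 - <<'E'
from h import *
go(.3717,-.2853,.0417,-90)
cv2.imwrite('pics/f.png',cv2.resize(arm.capture('side')[190:384,150:370],None,fx=3,fy=3))
E
```

```text
t 25.75 pos [ 0.3763 -0.2876  0.059 ] jawyaw -90.0 q [-0.7   0.11  2.21 -0.    0.82  0.87] F [ 0.6  0.7 -1.5] w 0.673
 level twist [ 0.    0.35 -0.31] twist x (deg) -0.0 tilt x-axis in tool [ 1.    -0.005 -0.006]  dp mm [14.3 -4.6 -2.3]
```

View pics/f.png

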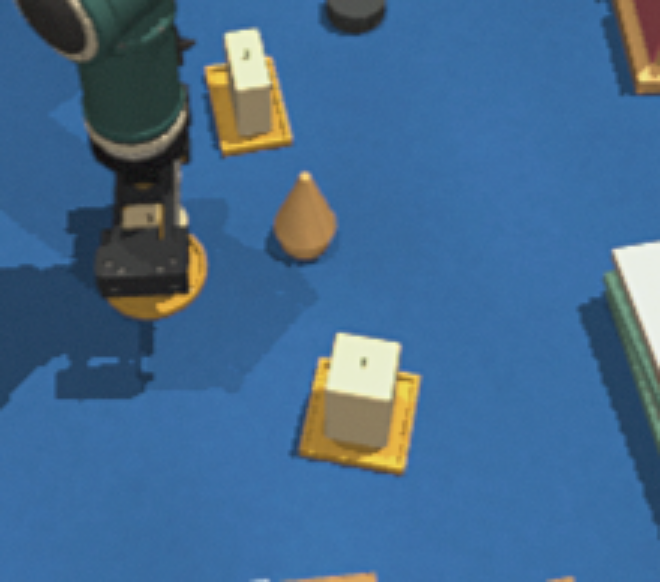

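Emit:
{"method": "play_rows", "body": {"deltas": [{"jaw": 0,"dp": [0.005,-0.003,-0.002],"twist": [0,0.3,-0.3]},{"jaw": 0,"dp": [0.004,0,0],"twist": [0,0,0]},{"jaw": 0,"dp": [0.003,0,0],"twist": [0,0,0]},{"jaw": 0,"dp": [0,0,0],"twist": [0,0,0]}]}}

```text
time: 26.2
ee_pos: [0.3745, -0.2867, 0.0482]
orientation: [0.501, 0.5, 0.498, -0.5]
wrist_force: [-0.3, 0.8, -1.8]
width: 0.672
```

```bash
python3 - <<'E'
from h import *
go(.3717,-.2853,.0417,-90)
E
```

```text
t 26.2 pos [ 0.3745 -0.2867  0.0482] jawyaw -90.0 q [-0.71  0.12  2.21 -0.    0.8   0.87] F [-0.3  0.8 -1.8] w 0.672
 level twist [ 0.    0.18 -0.17] twist x (deg) -0.0 tilt x-axis in tool [ 1.    -0.003 -0.003]  dp mm [ 3.5 -2.8 -1.4]
```

Emit:
{"method": "play_rows", "body": {"deltas": [{"jaw": 0,"dp": [0.003,-0.001,-0.001],"twist": [0,0.1,-0.1]},{"jaw": 0,"dp": [0.002,0,0],"twist": [0,0,0]},{"jaw": 0,"dp": [0.001,0,0],"twist": [0,0,0]},{"jaw": 0,"dp": [0,0,0],"twist": [0,0,0]}]}}

```text
time: 26.6
ee_pos: [0.3738, -0.286, 0.045]
orientation: [-0.5, -0.5, -0.5, 0.5]
wrist_force: [0.2, -0.8, -1.1]
width: 0.676
```

```bash
python3 - <<'E'
from h import *
go(.3717,-.2853,.0417,-90)
E
```

```text
t 26.6 pos [ 0.3738 -0.286   0.045 ] jawyaw -90.0 q [-0.71  0.13  2.22 -0.    0.8   0.87] F [ 0.2 -0.8 -1.1] w 0.676
 level twist [ 0.    0.04 -0.02] twist x (deg) -0.0 tilt x-axis in tool [ 1.    -0.    -0.001]  dp mm [ 0.3 -2.1 -0.7]
```

Release and rise; then head for the slim candle.

Emit:
{"method": "play_rows", "body": {"deltas": [{"jaw": 0,"dp": [0.001,0,0],"twist": [0,0,0]},{"jaw": 0,"dp": [0.001,0,0],"twist": [0,0,0]},{"jaw": 1,"dp": [0,0,0],"twist": [0,0,0]},{"jaw": 1,"dp": [0,0,0],"twist": [0,0,0]},{"jaw": 1,"dp": [0,0,0],"twist": [0,0,0]},{"jaw": 1,"dp": [0,0,0],"twist": [0,0,0]},{"jaw": 1,"dp": [-0.02,0,0],"twist": [0,0,0]},{"jaw": 1,"dp": [-0.04,0,0],"twist": [0,0,0]},{"jaw": 1,"dp": [-0.045,0,0],"twist": [0,0,0]},{"jaw": 1,"dp": [-0.045,0,0],"twist": [0,0,0]},{"jaw": 1,"dp": [-0.045,0,0],"twist": [0,0,0]},{"jaw": 1,"dp": [0,0,0],"twist": [0,0,0]}]}}

```text
time: 27.8
ee_pos: [0.3727, -0.285, 0.2434]
orientation: [0.498, 0.5, 0.502, -0.5]
wrist_force: [0.3, -0.1, 0.9]
width: 1.001
```

```bash
python3 - <<'E'
from h import *
for y in(0,-15): go(.677,.147,.074,y)
cv2.imwrite('pics/g.png',arm.capture('top'))
E
```

```text
t 27.8 pos [ 0.3727 -0.285   0.2434] jawyaw -90.0 q [-0.71 -0.12  2.04 -0.    1.22  0.87] F [ 0.3 -0.1  0.9] w 1.001
 level twist [ 0.   -0.2   0.27] twist x (deg) 90.0 tilt x-axis in tool [1.    0.005 0.004]  dp mm [ 166.4 -432.  -304.3]
t 27.8 pos [ 0.3727 -0.285   0.2434] jawyaw -90.0 q [-0.71 -0.12  2.04 -0.    1.22  0.87] F [ 0.3 -0.1  0.9] w 1.001
 level twist [ 0.   -0.2   0.27] twist x (deg) -75.0 tilt x-axis in tool [1.    0.005 0.004]  dp mm [166.4 496.  182.1]
```

View pics/g.png

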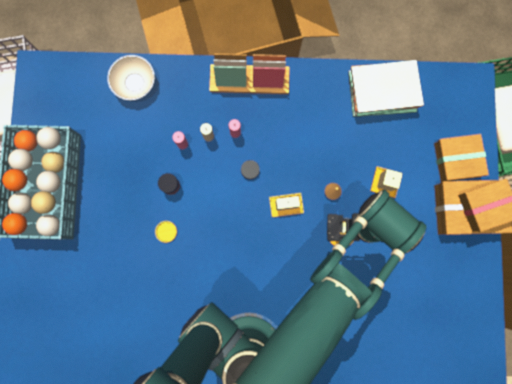

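Emit:
{"method": "play_rows", "body": {"deltas": [{"jaw": 0.8,"dp": [0,0,0],"twist": [-8.58,0,0]},{"jaw": 0.8,"dp": [0,0,0],"twist": [-8.58,0,0]},{"jaw": 0.8,"dp": [0,0,0],"twist": [-8.58,0,0]},{"jaw": 0.8,"dp": [0,0,0],"twist": [-8.58,0,0]},{"jaw": 0.8,"dp": [0,0,0],"twist": [-8.58,0,0]},{"jaw": 0.8,"dp": [0,0,0],"twist": [-8.58,0,0]},{"jaw": 0.8,"dp": [0,0,0],"twist": [-8.58,0,0]},{"jaw": 0.8,"dp": [0,0,0],"twist": [-8.58,0,0]},{"jaw": 0.8,"dp": [0,0,0],"twist": [-8.58,0,0]},{"jaw": 0.8,"dp": [0,0,0],"twist": [-8.58,0,0]},{"jaw": 0.8,"dp": [0,0,0],"twist": [-8.58,0,0]},{"jaw": 0.8,"dp": [0,0,0],"twist": [-8.58,0,0]},{"jaw": 0.8,"dp": [-0.02,0,0],"twist": [0,0,0]},{"jaw": 0.8,"dp": [0,0,0],"twist": [0,0,0]}]}}

```text
time: 29.25
ee_pos: [0.3587, -0.2732, 0.2283]
orientation: [0.687, -0.068, 0.716, 0.099]
wrist_force: [1.0, 0.0, 0.0]
width: 0.8
```

```bash
python3 - <<'E'
from h import *
go(.677,.147,.074,13)
E
```

```text
t 29.25 pos [ 0.3587 -0.2732  0.2283] jawyaw 13.7 q [-0.71 -0.11  2.06 -0.    1.24 -0.94] F [1. 0. 0.] w 0.8
 level twist [ 0.   -2.03 -2.77] twist x (deg) 0.7 tilt x-axis in tool [ 0.998 -0.048  0.035]  dp mm [151.3 337.8 404.7]
```

Emit:
{"method": "play_rows", "body": {"deltas": [{"jaw": 0.8,"dp": [-0.02,0,0],"twist": [0.7,-2.0,-2.8]},{"jaw": 0.8,"dp": [0,0.016,0.02],"twist": [0,0,0]},{"jaw": 0.8,"dp": [0,0.028,0.034],"twist": [0,0,0]},{"jaw": 0.8,"dp": [0,0.028,0.034],"twist": [0,0,0]},{"jaw": 0.8,"dp": [0,0.028,0.034],"twist": [0,0,0]},{"jaw": 0.8,"dp": [0,0.028,0.034],"twist": [0,0,0]},{"jaw": 0.8,"dp": [0,0.028,0.034],"twist": [0,0,0]},{"jaw": 0.8,"dp": [0,0.028,0.034],"twist": [0,0,0]},{"jaw": 0.8,"dp": [0,0.028,0.034],"twist": [0,0,0]},{"jaw": 0.8,"dp": [0,0.028,0.034],"twist": [0,0,0]},{"jaw": 0.8,"dp": [0,0.028,0.034],"twist": [0,0,0]},{"jaw": 0.8,"dp": [0,0.028,0.034],"twist": [0,0,0]},{"jaw": 0.8,"dp": [0,0.028,0.034],"twist": [0,0,0]},{"jaw": 0.8,"dp": [0,0,0],"twist": [0,0,0]},{"jaw": 0.8,"dp": [0,0,0],"twist": [0,0,0]}]}}

```text
time: 30.75
ee_pos: [0.6705, 0.1468, 0.2051]
orientation: [0.688, -0.074, 0.717, 0.078]
wrist_force: [-0.3, -0.4, 0.1]
width: 0.802
```

```bash
python3 - <<'E'
from h import *
go(.677,.147,.074,13)
E
```

```text
t 30.75 pos [0.6705 0.1468 0.2051] jawyaw 12.3 q [ 0.17  0.34  1.6   0.01  1.23 -0.04] F [-0.3 -0.4  0.1] w 0.802
 level twist [ 0.   -2.3  -0.61] twist x (deg) -0.7 tilt x-axis in tool [ 0.999 -0.011  0.04 ]  dp mm [128.1  -1.2   6.4]
```

Emit:
{"method": "play_rows", "body": {"deltas": [{"jaw": 0.8,"dp": [0,-0.001,0.006],"twist": [-0.7,-2.3,-0.6]},{"jaw": 0.8,"dp": [0,0,0],"twist": [0,0,0]},{"jaw": 0.8,"dp": [0.025,0,0],"twist": [0,0,0]},{"jaw": 0.8,"dp": [0.02,0,0],"twist": [0,0,0]},{"jaw": 0.8,"dp": [0,0,0],"twist": [0,0,0]}]}}

```text
time: 31.25
ee_pos: [0.671, 0.1416, 0.1543]
orientation: [0.7, -0.079, 0.706, 0.078]
wrist_force: [-0.5, -0.5, -0.9]
width: 0.798
```

```bash
python3 - <<'E'
from h import *
go(.677,.147,.074,13)
E
```

```text
t 31.25 pos [0.671  0.1416 0.1543] jawyaw 12.7 q [ 0.17  0.37  1.67 -0.    1.11 -0.05] F [-0.5 -0.5 -0.9] w 0.798
 level twist [ 0.   -0.49  0.  ] twist x (deg) -0.3 tilt x-axis in tool [1.    0.    0.009]  dp mm [77.3  3.9  7.1]
```

Emit:
{"method": "play_rows", "body": {"deltas": [{"jaw": 0.8,"dp": [0,0.004,0.006],"twist": [0,-0.5,0]},{"jaw": 0.8,"dp": [0,0,0],"twist": [0,0,0]},{"jaw": 0.8,"dp": [0.02,0,0],"twist": [0,0,0]},{"jaw": 0.8,"dp": [0.02,0,0],"twist": [0,0,0]},{"jaw": 0.8,"dp": [0.015,0,0],"twist": [0,0,0]},{"jaw": 0.8,"dp": [0.006,0,0],"twist": [0,0,0]},{"jaw": 0.8,"dp": [0,0,0],"twist": [0,0,0]}]}}

```text
time: 31.95
ee_pos: [0.6803, 0.1457, 0.0994]
orientation: [0.707, -0.077, 0.699, 0.077]
wrist_force: [0.2, -0.6, 0.3]
width: 0.796
```

```bash
python3 - <<'E'
from h import *
go(.677,.147,.074,13)
cv2.imwrite('pics/i.png',cv2.resize(arm.capture('side')[80:230,230:390],None,fx=4,fy=4))
E
```

```text
t 31.95 pos [0.6803 0.1457 0.0994] jawyaw 12.5 q [ 0.18  0.43  1.7   0.    1.   -0.04] F [ 0.2 -0.6  0.3] w 0.796
 level twist [-0.    0.61  0.02] twist x (deg) -0.5 tilt x-axis in tool [ 1.     0.    -0.011]  dp mm [22.4  2.  -2.9]
```

View pics/i.png

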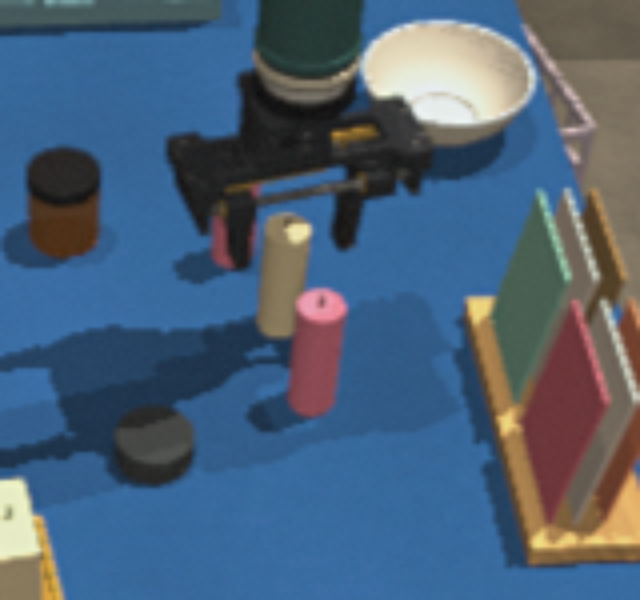

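Emit:
{"method": "play_rows", "body": {"deltas": [{"jaw": 0.8,"dp": [0.01,0.002,-0.003],"twist": [0,0.6,0]},{"jaw": 0.8,"dp": [0.007,0,0],"twist": [0,0,0]},{"jaw": 0.8,"dp": [0,0,0],"twist": [0,0,0]},{"jaw": 0,"dp": [0,0,0],"twist": [0,0,0]},{"jaw": 0,"dp": [0,0,0],"twist": [0,0,0]},{"jaw": 0,"dp": [0,0,0],"twist": [0,0,0]},{"jaw": 0,"dp": [0,0,0],"twist": [0,0,0]},{"jaw": 0,"dp": [0,0,0],"twist": [0,0,0]},{"jaw": 0,"dp": [0,0,0],"twist": [0,0,0]},{"jaw": 0,"dp": [0,0,0],"twist": [0,0,0]}]}}

```text
time: 33.0
ee_pos: [0.6789, 0.1476, 0.0847]
orientation: [0.705, -0.077, 0.701, 0.077]
wrist_force: [-0.5, 0.1, -0.9]
width: 0.399
```

```bash
python3 - <<'E'
from h import *
go(.677,.147,.074,13)
E
```

```text
t 33.0 pos [0.6789 0.1476 0.0847] jawyaw 12.6 q [ 0.18  0.44  1.71 -0.    0.99 -0.04] F [-0.5  0.1 -0.9] w 0.399
 level twist [-0.    0.27  0.04] twist x (deg) -0.4 tilt x-axis in tool [ 1.     0.001 -0.005]  dp mm [ 7.7 -0.2 -2. ]
```

Emit:
{"method": "play_rows", "body": {"deltas": [{"jaw": 0,"dp": [-0.025,0,0],"twist": [0,0.2,0]},{"jaw": 0,"dp": [-0.045,0,0],"twist": [0,0,0]},{"jaw": 0,"dp": [-0.045,0,0],"twist": [0,0,0]},{"jaw": 0,"dp": [-0.045,0,0],"twist": [0,0,0]},{"jaw": 0,"dp": [-0.025,0,0],"twist": [0,0,0]},{"jaw": 0,"dp": [0,0,0],"twist": [0,0,0]}]}}

```text
time: 33.6
ee_pos: [0.6762, 0.1472, 0.2712]
orientation: [0.7, -0.078, 0.706, 0.077]
wrist_force: [0.8, -0.8, -1.9]
width: 0.403
```

```bash
python3 - <<'E'
from h import *
go(.3627,.2708,.0857,13)
E
```

```text
t 33.6 pos [0.6762 0.1472 0.2712] jawyaw 12.5 q [ 0.18  0.3   1.55 -0.    1.31 -0.04] F [ 0.8 -0.8 -1.9] w 0.403
 level twist [ 0.   -0.51  0.01] twist x (deg) -0.5 tilt x-axis in tool [1.    0.    0.009]  dp mm [ 182.5  191.  -277.6]
```

Emit:
{"method": "play_rows", "body": {"deltas": [{"jaw": 0,"dp": [0,0.01,-0.014],"twist": [-0.5,-0.5,0]},{"jaw": 0,"dp": [0,0.02,-0.029],"twist": [0,0,0]},{"jaw": 0,"dp": [0,0.02,-0.029],"twist": [0,0,0]},{"jaw": 0,"dp": [0,0.02,-0.029],"twist": [0,0,0]},{"jaw": 0,"dp": [0,0.02,-0.029],"twist": [0,0,0]},{"jaw": 0,"dp": [0,0.02,-0.029],"twist": [0,0,0]},{"jaw": 0,"dp": [0,0.02,-0.029],"twist": [0,0,0]},{"jaw": 0,"dp": [0,0.02,-0.029],"twist": [0,0,0]},{"jaw": 0,"dp": [0,0.018,-0.027],"twist": [0,0,0]},{"jaw": 0,"dp": [0,0.012,-0.018],"twist": [0,0,0]},{"jaw": 0,"dp": [0,0.006,-0.01],"twist": [0,0,0]},{"jaw": 0,"dp": [0,0,0],"twist": [0,0,0]}]}}

```text
time: 34.8
ee_pos: [0.349, 0.2653, 0.2475]
orientation: [0.693, -0.083, 0.712, 0.076]
wrist_force: [0.1, 0.6, -0.5]
width: 0.401
```

```bash
python3 - <<'E'
from h import *
go(.3627,.2708,.0857,13)
E
```

```text
t 34.8 pos [0.349  0.2653 0.2475] jawyaw 12.9 q [ 0.59 -0.17  2.08  0.    1.26  0.36] F [ 0.1  0.6 -0.5] w 0.401
 level twist [ 0.   -1.62  0.37] twist x (deg) -0.1 tilt x-axis in tool [1.    0.006 0.028]  dp mm [158.8   2.3  14.5]
```

Emit:
{"method": "play_rows", "body": {"deltas": [{"jaw": 0,"dp": [0,0.002,0.014],"twist": [0,-1.6,0.4]},{"jaw": 0,"dp": [0,0,0],"twist": [0,0,0]},{"jaw": 0,"dp": [0.035,0,0],"twist": [0,0,0]},{"jaw": 0,"dp": [0.035,0,0],"twist": [0,0,0]},{"jaw": 0,"dp": [0.03,0,0],"twist": [0,0,0]},{"jaw": 0,"dp": [0.015,0,0],"twist": [0,0,0]},{"jaw": 0,"dp": [0,0,0],"twist": [0,0,0]}]}}

```text
time: 35.5
ee_pos: [0.3668, 0.2679, 0.1268]
orientation: [0.703, -0.079, 0.703, 0.077]
wrist_force: [-0.1, 0.7, -1.4]
width: 0.402
```

```bash
python3 - <<'E'
from h import *
go(.3627,.2708,.0857,13)
cv2.imwrite('pics/j.png',cv2.resize(arm.capture('side')[60:210,150:310],None,fx=4,fy=4))
E
```

```text
t 35.5 pos [0.3668 0.2679 0.1268] jawyaw 12.7 q [ 0.58 -0.03  2.19 -0.    0.98  0.36] F [-0.1  0.7 -1.4] w 0.402
 level twist [ 0.   -0.05  0.13] twist x (deg) -0.3 tilt x-axis in tool [1.    0.002 0.001]  dp mm [38.1  3.7 -3.3]
```

View pics/j.png

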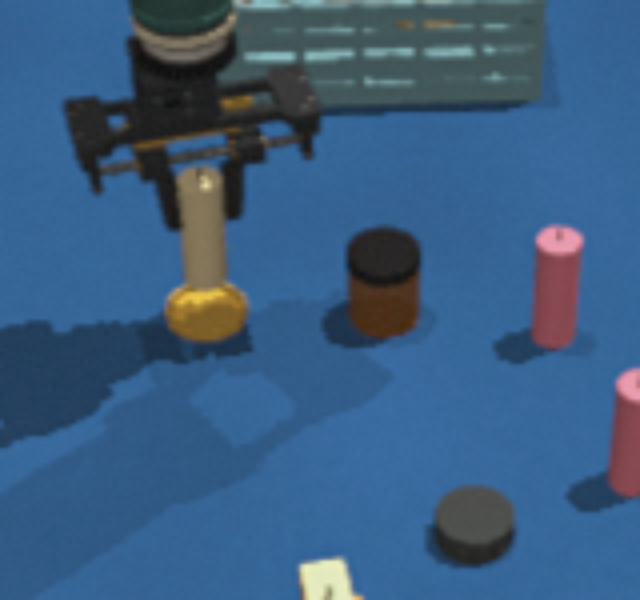

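Emit:
{"method": "play_rows", "body": {"deltas": [{"jaw": 0,"dp": [0.012,0.004,-0.003],"twist": [0,0,0]},{"jaw": 0,"dp": [0.01,0,0],"twist": [0,0,0]},{"jaw": 0,"dp": [0.006,0,0],"twist": [0,0,0]},{"jaw": 0,"dp": [0,0,0],"twist": [0,0,0]}]}}

```text
time: 35.95
ee_pos: [0.3659, 0.2728, 0.1005]
orientation: [0.705, -0.078, 0.701, 0.078]
wrist_force: [0.1, -0.1, -1.3]
width: 0.401
```

```bash
python3 - <<'E'
from h import *
go(.3627,.2708,.0857,13)
E
```

```text
t 35.95 pos [0.3659 0.2728 0.1005] jawyaw 12.6 q [ 0.59  0.01  2.21 -0.    0.91  0.37] F [ 0.1 -0.1 -1.3] w 0.401
 level twist [-0.    0.28  0.01] twist x (deg) -0.4 tilt x-axis in tool [ 1.     0.    -0.005]  dp mm [11.8 -1.2 -3.6]
```

Emit:
{"method": "play_rows", "body": {"deltas": [{"jaw": 0,"dp": [0.004,-0.001,-0.003],"twist": [0,0.3,0]},{"jaw": 0,"dp": [0.004,0,0],"twist": [0,0,0]},{"jaw": 0,"dp": [0.003,0,0],"twist": [0,0,0]},{"jaw": 0,"dp": [0,0,0],"twist": [0,0,0]}]}}

```text
time: 36.35
ee_pos: [0.3637, 0.2716, 0.0896]
orientation: [0.703, -0.078, 0.702, 0.078]
wrist_force: [0.1, -0.3, -1.4]
width: 0.4
```

```bash
python3 - <<'E'
from h import *
go(.3627,.2708,.0857,13)
E
```

```text
t 36.35 pos [0.3637 0.2716 0.0896] jawyaw 12.7 q [0.59 0.02 2.22 0.   0.89 0.37] F [ 0.1 -0.3 -1.4] w 0.4
 level twist [ 0.    0.08 -0.04] twist x (deg) -0.3 tilt x-axis in tool [ 1.    -0.001 -0.001]  dp mm [ 0.9 -0.6 -1.2]
```

Emit:
{"method": "play_rows", "body": {"deltas": [{"jaw": 0,"dp": [0.002,0,-0.001],"twist": [0,0,0]},{"jaw": 0,"dp": [0.001,0,0],"twist": [0,0,0]},{"jaw": 0.7,"dp": [0,0,0],"twist": [0,0,0]},{"jaw": 0.7,"dp": [0,0,0],"twist": [0,0,0]},{"jaw": 0.7,"dp": [0,0,0],"twist": [0,0,0]},{"jaw": 0.7,"dp": [0,0,0],"twist": [0,0,0]},{"jaw": 0.7,"dp": [-0.02,0,0],"twist": [0,0,0]},{"jaw": 0.7,"dp": [-0.04,0,0],"twist": [0,0,0]},{"jaw": 0.7,"dp": [-0.045,0,0],"twist": [0,0,0]},{"jaw": 0.7,"dp": [-0.045,0,0],"twist": [0,0,0]},{"jaw": 0.7,"dp": [-0.03,0,0],"twist": [0,0,0]},{"jaw": 0.7,"dp": [0,0.04,0],"twist": [0,0,0]},{"jaw": 0.7,"dp": [0,0.045,0],"twist": [0,0,0]},{"jaw": 0.7,"dp": [0,0.045,0],"twist": [0,0,0]},{"jaw": 0.7,"dp": [0,0.045,0],"twist": [0,0,0]},{"jaw": 0.7,"dp": [0,0.045,0],"twist": [0,0,0]},{"jaw": 0.7,"dp": [0,0,0],"twist": [0,0,0]},{"jaw": 0.7,"dp": [0,0,0],"twist": [0,0,0]}]}}

```text
time: 38.15
ee_pos: [0.3143, 0.4939, 0.2766]
orientation: [0.705, -0.075, 0.701, 0.078]
wrist_force: [0.1, -0.7, -0.0]
width: 0.698
```

```bash
python3 - <<'E'
from h import *
t=arm.capture('top');s=arm.capture('side')
cv2.imwrite('pics/t9.png',t);cv2.imwrite('pics/s9.png',s)
D=dict(slim=(.3627,.2708,.104),wide=(.3717,-.2853,.064),sq=(.539,-.4287,.084),obl=(.4571,-.1093,.074))
D2=dict(slim=(.361,.2675),wide=(.3702,-.2886),sq=(.537,-.4319),obl=(.4563,-.1126))
for nm,im,DD in(('top',t,D),('side',s,D2)):
    hsv=cv2.cvtColor(im,cv2.COLOR_BGR2HSV)
    m=cv2.inRange(hsv,(15,0,205),(60,75,255))
    k,l,st_,ce=cv2.connectedComponentsWithStats(cv2.morphologyEx(m,cv2.MORPH_CLOSE,np.ones((3,3))))
    for n,d in D.items():
        u=proj(nm,d); j=min((i for i in range(1,k) if st_[i,4]>20),key=lambda i:np.hypot(*(ce[i]-u)))
        cn=cv2.findContours((l==j).astype('uint8'),cv2.RETR_EXTERNAL,cv2.CHAIN_APPROX_NONE)[0][0]
        r=cv2.minAreaRect(cn);w=np.array([ray(nm,q,d[2])[:2] for q in cv2.boxPoints(r)])
        print(nm,n,st_[j],'err mm',((ray(nm,r[0],d[2])[:2]-np.array(DD[n][:2]))*1000).round(1),[np.linalg.norm(w[i]-w[i-1]).round(3) for i in(1,2)],[np.degrees(np.arctan2(*(w[i]-w[i-1])[::-1])).round(1) for i in (1,2)])
E
```

```text
top slim [154 225  12  11 103] err mm [0.6 2.5] [np.float64(0.033), np.float64(0.03)] [np.float64(-88.6), np.float64(-177.2)]
top wide [336 223  19  19 282] err mm [ 1.1 -2.2] [np.float64(0.055), np.float64(0.055)] [np.float64(-88.6), np.float64(179.9)]
top sq [384 170  18  18 253] err mm [ 0.6 -0.3] [np.float64(0.049), np.float64(0.05)] [np.float64(-14.4), np.float64(-102.8)]
top obl [276 196  24  13 233] err mm [1.9 0.3] [np.float64(0.07), np.float64(0.032)] [np.float64(-81.8), np.float64(-172.6)]
side slim [194 111  10   6  40] err mm [-1.   5.1] [np.float64(0.029), np.float64(0.026)] [np.float64(-3.0), np.float64(-88.9)]
side wide [188 258  23  19 351] err mm [1.6 1.2] [np.float64(0.055), np.float64(0.053)] [np.float64(-3.0), np.float64(-89.5)]
side sq [259 301  24  22 400] err mm [1.2 1.5] [np.float64(0.048), np.float64(0.048)] [np.float64(76.4), np.float64(-15.8)]
side obl [225 200  15  20 200] err mm [1.3 1. ] [np.float64(0.029), np.float64(0.068)] [np.float64(15.8), np.float64(-81.0)]
```

View pics/t9.png

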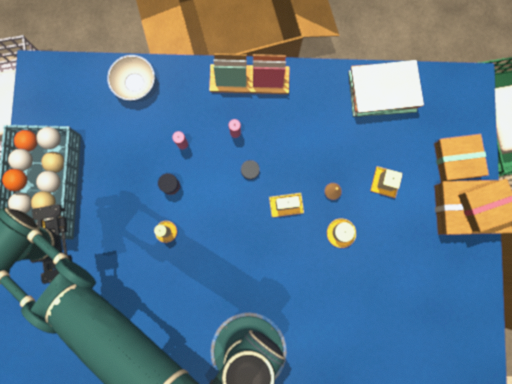

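View pics/s9.png

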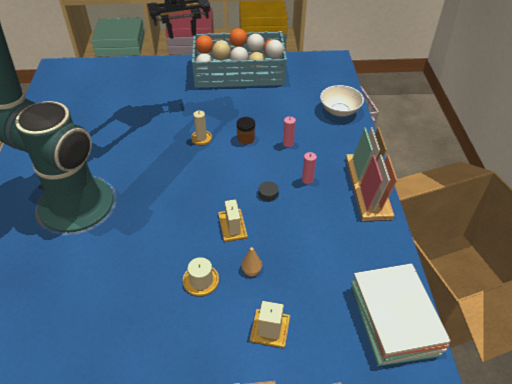

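```bash
python3 -c "
from rig import arm
o=arm.observe();print(o['wrist_force'],o['time']);print(arm.finish_job())"
```

```text
[ 0.14021115 -0.51943709 -0.65782857] 38.25
the job is handed in; nothing more can be done
None
```

All four ivory candles now stand in their own brass dishes, and the job was handed in at 38.25 s. Each one was lowered slowly onto the dish floor and then released. The hand-in itself reports no verdict.

**Centring:** in the last pictures every candle looks upright. Each candle's centre is about 1–3 mm from its dish's centre in the top view. In the side view it is about 2 mm for three of them and 5 mm for the slim one; the limit is 12 mm.

**Alignment:** the square and oblong candles' sides are within about 1° of their dishes' sides in the top view. In the side view the square agrees to about 2–3°. The oblong's long side is within 1° there, but its short-edge estimate reads about 7° off. That is blur from foreshortening, and the limit is about 14°.

**Other objects:** the jar, the wooden tree and the pink candles look unmoved in the pictures, though I did not measure their shift. The arm is parked clear of everything, and the wrist force reads near zero.

**What went wrong or disagreed:**
- A sign error in my own calculation sent the first free-air move the wrong way. I corrected it, and nothing was touched.
- The two cameras disagreed by about 3 mm on where the dishes are. I planned from the top view for both candles and dishes so that this would cancel out.

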